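# Reload the sample-carrier fixture on the microscope bench

## Robot

A 6-joint arm with a two-finger parallel gripper is mounted at the origin on the work surface. World frame = base frame: x ahead of the robot, y to its left, z up, the work surface at z = 0. Lengths are in mm, angles in rad, forces in N, time in s.
With the tool pointing down it reaches from about 350 to 975 mm from the base axis. Payload 7.1 kg.
Tool frame: the origin (TCP) lies midway between the tips of the shut fingers; the grasp point (between the pads) lies 19 mm behind it; z points along the fingers, y is the direction in which the jaws open and shut (so a half turn about z gives the same grasp; the last joint's range is limited). The gripper opens to 88 mm and grips with 3 to 60 N. Pads are 20 mm wide; open, the fingers measure 115 mm over their backs; the gripper's body (75 mm by 178 mm) begins 61 mm behind the grasp point.
Start: joints at [1.124, 0.423, 1.63, -0, 1.089, -0.019], TCP at [259.261, 568.672, 222.675] pointing down, gripper open.
Joint ranges: [-3, 3], [-0.9, 2.11], [0.09, 2.58], [-1.31, 4.45], [0.11, 2.69], [-2.54, 2.54]. Speed limits (rad/s): [2.39, 2.39, 3.01, 3.14, 3.14, 3.14].

## Interface

Orientations are given as a rotation vector (axis times angle).
In Python, from plant import r, vision gives the robot as it stands.
- The arm moves only by the tool drive_tool, never from a script. Its argument "plan" is a list of rows, each an object with "slide": the shift along the world's x, y, z in m, a list of three; "yaw": the turn about the world's z in degrees. In form: [{"slide": [x, y, z], "yaw": yaw}, ...]. A call has 1 to 10 rows; each row shifts and turns the pose as measured when the row begins; what a row does not reach is not made up. A row lasts 1/8 s, in which the tool goes at most 62.5 mm and 10.7 degrees, less where a joint would pass 70% of its speed; a pose out of reach is approached as far as the arm can. A call is refused whole if a number of a shift passes 0.0625 or a number of a turn 10.7, either way. A call with a gripper value outside its range is refused whole. "grip" is the finger opening in m, from 0 to 0.0878, set as the call begins (left out, the last holds). The fingers move at their own pace and stop on an object; the grip force is fixed at half the most. Time passes only in rows, so rows that do not move let the fingers close. It gives the time, the measured TCP pose, the force and the opening at its end, in the units of the state.
- r.state(): the state, without advancing time (a new reading comes with each control period).
- vision.grab_frame(name): name is "side" or "top" or "wrist"; returns the picture (400x640x3 uint8, red, green, blue); there is no depth.
- vision.camera_params(name): a dict with "fx", "fy", "cx", "cy" (pixels), "k1" (the pictures are not rectified: a ray, as slopes to the right and down, at radius r is drawn at 1 + k1 r^2 times it, then the intrinsics apply), "rvec" (rotation vector, rad) and "tvec" (3), from world to camera coordinates, as OpenCV has them; the wrist camera has in their place "mount" (4x4, takes a point from camera to tool coordinates, whose origin is the TCP and whose axes are the flange's). Camera axes: x right, y down, z forward; pixel columns grow to the right and rows downward; lengths in mm; the calibration is good to about 2 mm. A picture is of the moment at which its call begins: read the wrist's pose just before it. camera_params takes no time and is no camera call.
- r.finish_job(): hands the job in, once; it reports no verdict.
Trained networks look in the newest picture that a camera, given by its name, has taken for a name from the list of things; names that differ only in an ending like _2 or _b are one class to them, and where a whole thing is asked for, a point or a joint stands for the part that bears it (a point fixed in the world has none). Each returns a list of dicts, best first, with "p" (0 to 1); they miss things now and then, are a little off and sometimes report something else, mostly with a low value. They report only what shows in the picture. A call takes as long as a camera call.
- vision.boxes_of(camera, label): "bbox" ([centre column, centre row, width, height] in pixels, round what is visible of it).
- vision.masks_of(camera, label): "mask" (400x640 bool, what is visible of it) and "bbox" ([centre column, centre row, width, height] in pixels, round what is visible of it).
- vision.spot_point(camera, label): "location" ([row, column] in pixels: a listed point, or the origin of a listed thing).
The state is a dict: "time": time; "q": joint angles; "dq": joint speeds; "joint_torque": joint torques, N m; "ee_pos": TCP position; "tcp_rot": TCP orientation; "ft_force": force on the tool from outside, world axes, zero at the start; "moment": the same for the moment, N m; "width": finger opening in mm.
Only numpy, scipy, OpenCV 4.12 (cv2) and the standard library are available. Lean on these libraries where they do the work, as an engineer would, in place of code of your own. Each camera call takes 0.05 s, during which the arm holds its last target.

## Task

Swing the fixture's retaining bar open, lift out the spent sample carrier that stands under it and lay it flat on its underside in the white returns tray. Then load all the fresh carriers from the bench (there are two or three) side by side in one row, rib up and square, each with a short end flush against the long fence, the first with its side flush against the short fence and every next one tight against its neighbour. Then swing the bar closed over them until it is fully home in its catch, and leave the other things on the bench where they are.

Things in the scene. Friction and masses are not known exactly. Their poses are not given: they have to be found in the camera images.
- corner (a point): Inner corner of the fixture's two aluminium fences, at deck height. Long fence: face at x = 0, from y = 5 to -135 mm, carriers on its +x side. Short fence: face at y = 0, from x = -5 to 80 mm, carriers on its -y side. Fences 11 mm high. A carrier home in the corner has its centre at x 40, y -20, z 21 mm, its length along x; the next at y -60 and -100. Fixture fixed, but placed and turned anew each time
- fixture: Fixture with a dark steel deck, its top 12 mm above the bench, reaching from x = -12 to 112 and y = -160 to 38 mm. Origin 12 mm under corner, on the bench; same axes as corner
- catch (a point): Fixed catch for the bar's free end, open towards +x of corner: about 20 mm (x) by 14 mm (y), its top 34 mm above the deck. This point is its centre at deck height, at x = 71, y = -142 mm in the axes of corner
- bar_hinge (a point): Point on the upright hinge axis of the bar, 17 mm above the deck, at x = 73, y = 21 mm in the axes of corner; fixed
- bar (a joint): Retaining bar, level, 10 x 10 mm steel. 0 = closed: along -y of corner over the carriers' outer ends, in the catch. Grows as it swings outward, anticlockwise from above, to 1.7 rad; at 1.57 it points along +x of corner. It spans 30 to 40 mm above the bench and clears the seated plates' tops by 4 mm. Friction holds it where left (0.7 N at the pin moves it). Starts closed or nearly so, over the spent carrier
- bar_pin (a point): Upright black round handle pin, 12 mm diameter, at the free end of the bar, 187 mm from the hinge axis; it stands from 39 to 79 mm above the bench. This point is on its axis, 59 mm above the bench
- spent_mid (a point): Spent carrier, on the deck under the bar at the start; looks like the fresh ones. Aluminium plate 80 (x) x 40 (y) x 14 mm, with an upright black grip rib across the middle of its top: 12 mm thick (x), 30 mm long (y), from 14 to 42 mm above the underside. Point at its centre, 21 mm above the underside. 0.13 kg, slides on the deck. Same either way round
- carrier1_mid (a point): Fresh carrier, rib up on the bench at the start, or absent. Aluminium plate 80 (x) x 40 (y) x 14 mm, with an upright black grip rib across the middle of its top: 12 mm thick (x), 30 mm long (y), from 14 to 42 mm above the underside. Point at its centre, 21 mm above the underside. 0.13 kg, slides on the deck. Same either way round
- carrier2_mid (a point): Fresh carrier, rib up on the bench at the start, or absent. Aluminium plate 80 (x) x 40 (y) x 14 mm, with an upright black grip rib across the middle of its top: 12 mm thick (x), 30 mm long (y), from 14 to 42 mm above the underside. Point at its centre, 21 mm above the underside. 0.13 kg, slides on the deck. Same either way round
- carrier3_mid (a point): Fresh carrier, rib up on the bench at the start, or absent. Aluminium plate 80 (x) x 40 (y) x 14 mm, with an upright black grip rib across the middle of its top: 12 mm thick (x), 30 mm long (y), from 14 to 42 mm above the underside. Point at its centre, 21 mm above the underside. 0.13 kg, slides on the deck. Same either way round
- tray: White open returns tray, fixed to the bench, to the left or to the right of the fixture: 140 (x) x 130 (y) mm outside, 26 mm high, walls and floor about 4 mm. Origin at the centre of its underside, on the bench
- vial_mid (a point): Bystander: small amber glass jar, 36 mm diameter, 70 mm high, loose; its centre
- dish_mid (a point): Bystander: round clear closed dish, 54 mm diameter, 14 mm high, loose; its centre
- driver: Bystander: black-handled screwdriver, 150 mm long, lying loose on the far side of the bench; handle to its -x
- post_center (a point): Bystander: polished steel post, 13 mm diameter, 90 mm long, lying loose beyond the other things; its centre

How it is judged:
By the outcome, as a careful person would: the job done as asked, in the order asked, and still so for the second after the job is handed in, with the robot touching nothing.
Of carrier1, carrier2, carrier3 only 2 to 3 are there at a start; the rules pass over those that are not, and their reading is None.
At some moment in a run one of carrier1, carrier2, carrier3 may be knocked a few centimetres aside while the robot is not near it.
Once in a run the grip may slacken for a moment while it holds something.
It also fails if it takes over 210 s, if anything falls off the work surface, if the arm or the gripper's body presses on something with over 40 N, if the wrist force passes 120 N, or if a joint passes its speed limit or range.

## Working session

There is one attempt and no reset: what is moved stays moved. The work goes in short steps, Python scripts to look and compute and a tool call to move; the robot and the scene stay as the last step left them, time stands still between calls to the robot, and variables do not carry over. Pictures are saved under pics/ and viewed, and the job is handed in when it is done.

Besides the shell and the picture viewer there is one more tool, called after "Request:" as name(argument=value, ...), one argument or row to a line, values as JSON. drive_tool: Moves the arm, as the interface text tells. Its arguments: {"type":"object","properties":{"plan":{"type":"array"},"grip":{"type":"number"}},"required":["plan"]}

```bash
ls -la; mkdir -p pics; python3 - <<'E'
from plant import r, vision
import cv2
print(r.state())
for n in ["side","top","wrist"]:
    im=vision.grab_frame(n); cv2.imwrite(f"pics/a_{n}.png",im[:,:,::-1]); p=vision.camera_params(n); print(n,p)
E
```

```text
total 12
drwxr-xr-x  3 agent agent 4096 Dec  6 13:48 .
drwxr-xr-x 23 root  root  4096 Dec  6 13:48 ..
drwxr-xr-x  2 agent agent 4096 Dec  6 13:48 pics
{'time': 0.0, 'q': array([ 1.12400381e+00,  4.23819647e-01,  1.63073001e+00, -1.76691066e-05,
        1.08859337e+00, -1.89891439e-02]), 'dq': array([ 0.00096641, -0.00033408,  0.00230619,  0.00015419,  0.00089972,
       -0.00033609]), 'joint_torque': array([-7.55126803e-04, -5.44625151e+01, -2.73671043e+01,  6.43880200e-02,
        2.26223673e-02, -1.33853305e-04]), 'ee_pos': array([259.01994883, 568.16296407, 221.89921392]), 'tcp_rot': array([-6.66793783e-01, -3.06966324e+00,  2.37498857e-03]), 'ft_force': array([-1.07397839,  0.34140362, -0.12689132]), 'moment': array([-0.0449346 ,  0.06037183,  0.00648689]), 'width': 87.65967235808505}
side {'fx': 420.84892222137296, 'fy': 420.84892222137296, 'cx': 320.2327595710617, 'cy': 201.3253339613155, 'k1': 0.0162649403713067, 'rvec': array([ 2.11988129, -0.44884666,  0.23668698]), 'tvec': array([-533.66981223,  194.09600299,  876.43991201])}
top {'fx': 379.1067359172123, 'fy': 379.1067359172123, 'cx': 313.4098479851561, 'cy': 199.88392078918972, 'k1': 0.014162078854236487, 'rvec': array([ 2.17442884, -2.14290884,  0.15497648]), 'tvec': array([-11.97268791, 608.70054171, 959.15341522])}
wrist {'fx': 352.6428420328376, 'fy': 352.6428420328376, 'cx': 318.35953411179025, 'cy': 199.48496607722922, 'k1': -0.04908820315084982, 'mount': array([[ 4.96307200e-04, -9.55906850e-01, -2.93669624e-01,
         8.07961377e+01],
       [ 9.99999533e-01,  7.17868037e-04, -6.46672278e-04,
         8.83893780e-01],
       [ 8.28974497e-04, -2.93669166e-01,  9.55906760e-01,
        -1.61546211e+02],
       [ 0.00000000e+00,  0.00000000e+00,  0.00000000e+00,
         1.00000000e+00]])}
```

View pics/a_top.png

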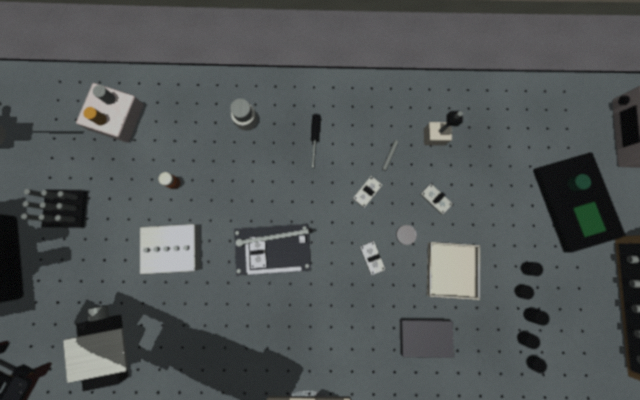

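View pics/a_side.png

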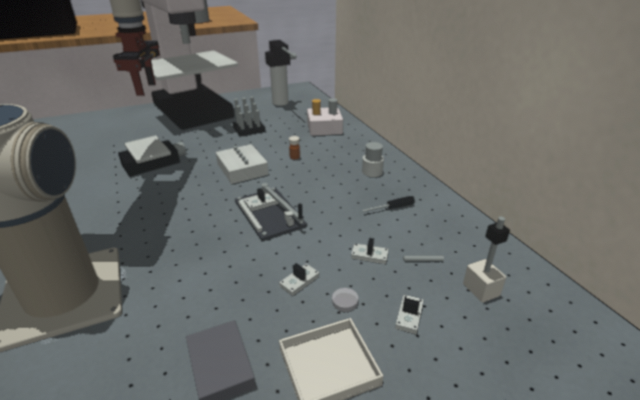

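View pics/a_wrist.png

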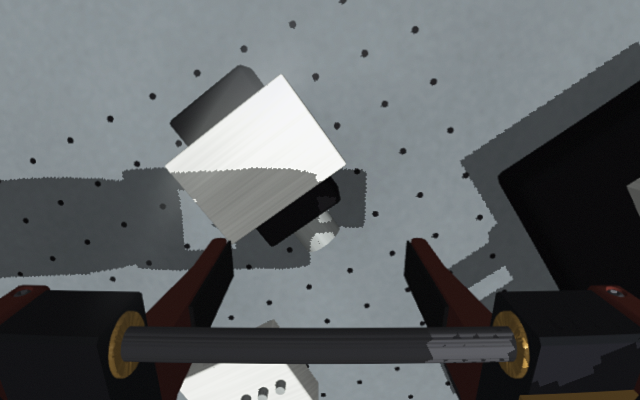

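The top picture shows the fixture at (273,250) with the bar along its far edge and the spent carrier at (257,253). There are three fresh carriers at (368,191), (437,198) and (373,258), and the tray is at (454,270).

```bash
cat > h.py <<'E'
import numpy as np, cv2
from scipy.spatial.transform import Rotation as R
from plant import r, vision
def campose(n,st=None):
    p=vision.camera_params(n)
    if 'rvec' in p:
        Rw=R.from_rotvec(p['rvec']).as_matrix(); t=np.array(p['tvec'])
    else:
        st=st or r.state()
        T=np.eye(4);T[:3,:3]=R.from_rotvec(st['tcp_rot']).as_matrix();T[:3,3]=st['ee_pos']
        M=np.linalg.inv(T@np.array(p['mount'])); Rw=M[:3,:3];t=M[:3,3]
    return p,Rw,t
def K(p): return np.array([[p['fx'],0,p['cx']],[0,p['fy'],p['cy']],[0,0,1]])
def proj(n,P,st=None):
    p,Rw,t=campose(n,st)
    q,_=cv2.projectPoints(np.array(P,float).reshape(-1,1,3),cv2.Rodrigues(Rw)[0],t,K(p),np.array([p['k1'],0,0,0.]))
    return q.reshape(-1,2)
def back(n,uv,z,st=None):
    p,Rw,t=campose(n,st)
    uv=np.array(uv,float).reshape(-1,1,2)
    xy=cv2.undistortPoints(uv,K(p),np.array([p['k1'],0,0,0.]),).reshape(-1,2)
    d=np.c_[xy,np.ones(len(xy))]@Rw; c=-Rw.T@t
    s=(np.asarray(z)-c[2])/d[:,2]
    return c+d*np.reshape(s,(-1,1))
def yaw():
    m=R.from_rotvec(r.state()['tcp_rot']).as_matrix(); return np.degrees(np.arctan2(m[1,1],m[0,1])), m
def spot(n,l): 
    return [(round(d['p'],2),np.round(d['location'][::-1],1)) for d in vision.spot_point(n,l)]
def corner_pts(c,th):
    """fixture frame->world"""
    pass
def pr():
    s=r.state(); y,_=yaw(); print('t',round(s['time'],2),'tcp',np.round(s['ee_pos'],1),'jawyaw',round(y,1),'f',np.round(s['ft_force'],1),'w',round(s['width'],1),'q6',round(s['q'][5],2))
def shot(n,name,scale=1,crop=None,marks=None):
    im=vision.grab_frame(n)[:,:,::-1].copy()
    if marks is not None:
        for u,v in marks: cv2.circle(im,(int(round(u)),int(round(v))),2,(0,0,255),1)
    if crop: im=im[crop[1]:crop[3],crop[0]:crop[2]]
    im=cv2.resize(im,None,fx=scale,fy=scale,interpolation=cv2.INTER_CUBIC); cv2.imwrite('pics/'+name,im)
E
python3 - <<'E'
from h import *
pr(); print(yaw()[1].round(3))
Z={'corner':12,'catch':12,'bar_hinge':29,'bar_pin':59,'fixture':0,'tray':0,'spent_mid':33,'carrier1_mid':21,'vial_mid':35,'dish_mid':7,'driver':8,'post_center':6}
vision.grab_frame('top')
for l,z in Z.items():
    for p,uv in spot('top',l)[:4]:
        print('top',l,p,uv,back('top',uv,z)[0].round(1))
vision.grab_frame('side')
for l,z in Z.items():
    for p,uv in spot('side',l)[:4]:
        print('side',l,p,uv,back('side',uv,z)[0].round(1))
print(r.state()['time'])
E
```

```text
t 0.15 tcp [259.1 568.3 222.1] jawyaw 65.5 f [ 0.4 -0.2 -0.6] w 88.1 q6 -0.02
[[-0.91   0.415 -0.001]
 [ 0.415  0.91  -0.001]
 [ 0.    -0.001 -1.   ]]
top corner 0.58 [315.  141.3] [776.1  -5.5  12. ]
top corner 0.55 [251.  268.3] [427.8 158.9  12. ]
top catch 0.77 [298.  239.1] [506.2  36.3  12. ]
top catch 0.25 [247.9 267.3] [430.3 167.1  12. ]
top bar_hinge 0.64 [239.7 243.8] [491.4 188.1  29. ]
top bar_pin 0.88 [308.  227.1] [535.8  10.   59. ]
top fixture 0.67 [254.5 271.3] [419.5 151.    0. ]
top fixture 0.65 [170.5 179.2] [665.3 389.4   0. ]
top tray 0.55 [449.  271.4] [ 426.3 -369.8    0. ]
top spent_mid 0.89 [256.7 248.5] [479.8 142.8  33. ]
top spent_mid 0.35 [241.7 240.8] [499.2 182.5  33. ]
top carrier1_mid 0.73 [435.  195.8] [ 627.5 -331.2   21. ]
top vial_mid 0.56 [170.6 177.9] [662.5 376.4  35. ]
top dish_mid 0.86 [407.9 234. ] [ 524.3 -259.7    7. ]
top driver 0.65 [316.1 139.5] [782.5  -8.6   8. ]
top post_center 0.6 [388.5 153.5] [ 746.5 -210.2    6. ]
side corner 0.71 [242.6 205.5] [423.5 153.   12. ]
side catch 0.79 [288.7 225.2] [505.9  20.   12. ]
side bar_hinge 0.7 [263.7 190.9] [490.4 173.9  29. ]
side bar_hinge 0.63 [388.3 214.1] [744.8 -60.3  29. ]
side bar_pin 0.51 [297.6 208.4] [529.8  15.8  59. ]
side bar_pin 0.28 [388.1 211.2] [726.2 -85.   59. ]
side fixture 0.68 [242.4 206.3] [425.5 167.2   0. ]
side tray 0.61 [328.1 365.4] [ 432.7 -375.1    0. ]
side spent_mid 0.93 [264.5 198. ] [480.  132.8  33. ]
side carrier1_mid 0.96 [409.3 306.3] [ 625.4 -333.8   21. ]
side vial_mid 0.62 [296.7 149.1] [661.3 363.9  35. ]
side dish_mid 0.76 [344.7 296.5] [ 528.5 -248.2    7. ]
side dish_mid 0.56 [264.9 191.6] [501.3 203.2   7. ]
side driver 0.65 [390.2 211.6] [772.7 -27.8   8. ]
side post_center 0.78 [423.3 256.4] [ 748.6 -209.6    6. ]
1.45
```

Request:
drive_tool(
  plan=[
    {"slide":[0.022,-0.041,0.008],"yaw":-6},
    {"slide":[0.022,-0.041,0.008],"yaw":-6},
    {"slide":[0.022,-0.041,0.008],"yaw":-6},
    {"slide":[0.022,-0.041,0.008],"yaw":-6},
    {"slide":[0.022,-0.041,0.008],"yaw":-6},
    {"slide":[0.022,-0.041,0.008],"yaw":-6},
    {"slide":[0.022,-0.041,0.008],"yaw":-6},
    {"slide":[0.022,-0.041,0.008],"yaw":-6},
    {"slide":[0.022,-0.041,0.008],"yaw":-6},
    {"slide":[0.022,-0.041,0.008],"yaw":-6},
  ],
)

```text
time: 2.7
ee_pos: [483.3, 148.3, 305.7]
tcp_rot: [2.144, 2.294, 0.005]
ft_force: [0.2, 0.3, 0.1]
width: 88.4
```

```bash
python3 - <<'E'
from h import *
pr()
st=r.state(); shot('wrist','b_wrist.png')
Z={'corner':12,'catch':12,'bar_hinge':29,'bar_pin':59,'fixture':0,'spent_mid':33}
for l,z in Z.items():
    for p,uv in spot('wrist',l)[:4]:
        print(l,p,uv,back('wrist',uv,z,st)[0].round(1))
pr()
E
```

```text
t 2.7 tcp [483.3 148.3 305.7] jawyaw 3.9 f [0.2 0.3 0.1] w 88.4 q6 0.21
corner 0.79 [271.4 140.1] [422.9 165.8  12. ]
bar_hinge 0.83 [326.8 126.1] [492.2 189.8  29. ]
bar_hinge 0.19 [404.5 351.6] [ 635.6 -137.6   29. ]
fixture 0.91 [275.1 143.7] [426.5 159.6   0. ]
spent_mid 0.96 [308.2 163.4] [472.3 142.7  33. ]
spent_mid 0.69 [506.3 270.9] [758.    9.8  33. ]
t 3.05 tcp [482.  150.6 304.8] jawyaw 4.2 f [-0.1  0.1 -0.1] w 87.9 q6 0.21
```

View pics/b_wrist.png

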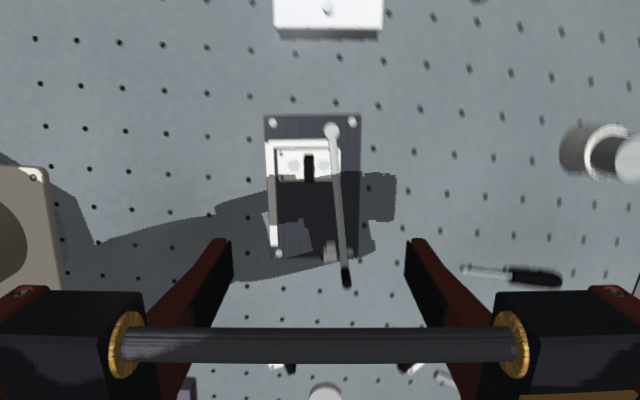

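```bash
python3 - <<'E'
from h import *
shot('wrist','b2.png',4,(245,100,405,245)); shot('wrist','b3.png',4,(245,190,405,300))
pr()
E
```

```text
t 3.15 tcp [482.  150.8 304.8] jawyaw 4.2 f [-0.3 -0.1 -0.5] w 88.3 q6 0.21
```

View pics/b2.png

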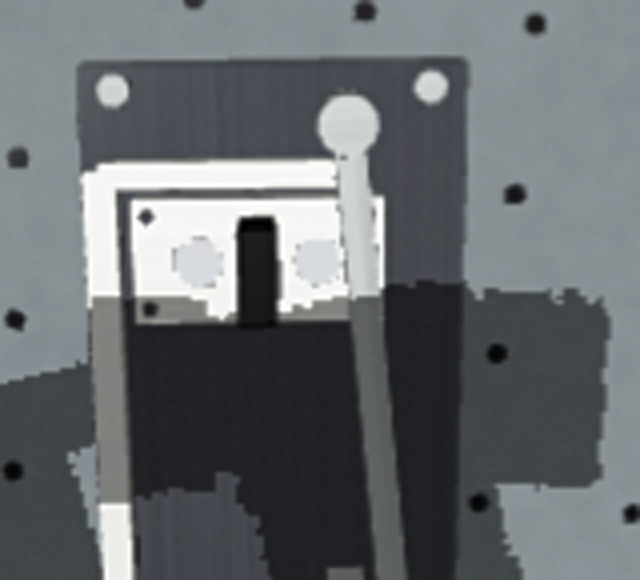

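View pics/b3.png

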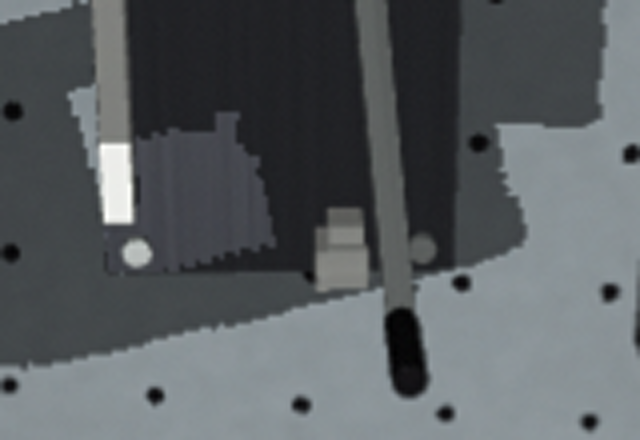

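```bash
cat >> h.py <<'E'
def rigid(L,W):
    L=np.array(L,float);W=np.array(W,float)[:,:2]
    lc,wc=L.mean(0),W.mean(0);A=L-lc;B=W-wc
    th=np.arctan2((A[:,0]*B[:,1]-A[:,1]*B[:,0]).sum(),(A*B).sum())
    c,s=np.cos(th),np.sin(th);Rm=np.array([[c,-s],[s,c]])
    t=wc-Rm@lc
    return th,t,(L@Rm.T+t-W)
E
python3 - <<'E'
from h import *
st=r.state()
uv=[(264.5,116),(362,114.5),(271.2,258),(358.7,257)]
W=back('wrist',uv,12,st)
th,t,e=rigid([(-12,38),(112,38),(-12,-160),(112,-160)],W)
print(W.round(1),np.degrees(th),t,e.round(1))
# fence inner corner top z=23: , spent plate corners top z=26
Wc=back('wrist',[(245+130/4,100+199/4),(245+385/4,100+196/4),(245+135/4,100+323/4)],26,st);print('spentplate',Wc.round(1))
print('ribtop',back('wrist',[(245+257/4,100+224/4)],54,st).round(1))
print('pin',back('wrist',[(347,284.)],79,st).round(1),back('wrist',[(345,267)],40,st).round(1))
print('hinge',back('wrist',[(245+348/4,100+126/4)],44,st).round(1))
c,s=np.cos(th),np.sin(th)
for n,p in dict(hinge=(73,21),catch=(71,-142),home=(40,-20)).items(): print(n,(t+np.array([c*p[0]-s*p[1],s*p[0]+c*p[1]])).round(1))
E
```

```text
[[411.5 197.6  12. ]
 [533.9 208.5  12. ]
 [426.8   0.9  12. ]
 [550.9  11.6  12. ]] 4.777556913260485 [425.86137864 161.25980379] [[-0.7  0.5]
 [ 0.4 -0. ]
 [ 0.4 -0.1]
 [-0.1 -0.4]]
spentplate [[431.1 158.4  26. ]
 [510.7 165.2  26. ]
 [434.3 118.5  26. ]]
ribtop [[471.6 158.4  54. ]]
pin [[529.4   6.1  79. ]] [[529.5   9.   40. ]]
hinge [[496.5 187.8  44. ]]
hinge [496.9 188.3]
catch [508.4  25.7]
home [467.4 144.7]
```

Fixture fit: corner (425.9, 161.3), turned +4.8°, residuals within 0.7 mm. The pin is at about (529.7, 6), so the bar is about 0.1 rad open. I'll go above the pin.

Request:
drive_tool(
  plan=[
    {"slide":[0.008,-0.024,-0.032],"yaw":0},
    {"slide":[0.008,-0.024,-0.032],"yaw":0},
    {"slide":[0.008,-0.024,-0.032],"yaw":0},
    {"slide":[0.008,-0.024,-0.032],"yaw":0},
    {"slide":[0.008,-0.024,-0.032],"yaw":0},
    {"slide":[0.008,-0.024,-0.032],"yaw":0},
    {"slide":[0,0,0],"yaw":0},
  ],
  grip=0.06,
)

```text
time: 4.03
ee_pos: [530.2, 10.3, 107.9]
tcp_rot: [2.12, 2.316, 0.009]
ft_force: [-0.0, 0.6, 0.2]
width: 60.0
```

```bash
python3 - <<'E'
from h import *
pr(); st=r.state(); shot('wrist','c_wrist.png',marks=proj('wrist',[(529.5,6,79),(529.5,6,40)],st)); shot('side','c_side.png',3,(200,120,400,300))
E
```

```text
t 4.03 tcp [530.2  10.3 107.9] jawyaw 5.0 f [-0.   0.6  0.2] w 60.0 q6 -0.1
```

View pics/c_wrist.png

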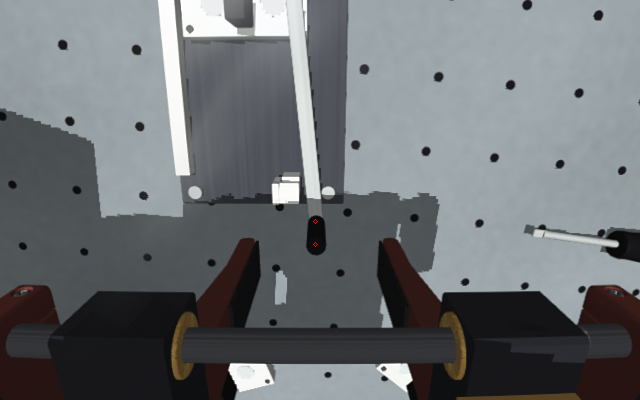

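View pics/c_side.png

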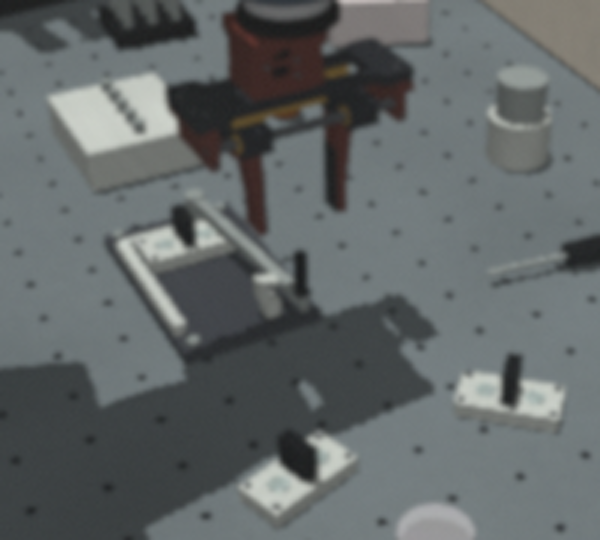

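The pin shows at (316,215)–(316,255). The projected marks fall on it, so I'll lower with y about −5.

Request:
drive_tool(
  plan=[
    {"slide":[0,-0.002,-0.019],"yaw":0},
    {"slide":[0,-0.002,-0.019],"yaw":0},
    {"slide":[0,-0.001,-0.016],"yaw":0},
    {"slide":[0,0,0],"yaw":0},
  ],
)

```text
time: 4.62
ee_pos: [534.9, 10.7, 60.4]
tcp_rot: [2.106, 2.315, 0.024]
ft_force: [0.9, -0.3, -0.1]
width: 59.9
```

Request:
drive_tool(
  plan=[
    {"slide":[0,0,0],"yaw":0},
    {"slide":[0,0,0],"yaw":0},
    {"slide":[0,0,0],"yaw":0},
    {"slide":[0,0,0],"yaw":0},
  ],
  grip=0.0,
)

```text
time: 5.12
ee_pos: [536.2, 11.3, 62.6]
tcp_rot: [2.104, 2.314, 0.027]
ft_force: [-1.2, 0.3, -0.1]
width: 23.6
```

Request:
drive_tool(
  plan=[
    {"slide":[-0.003,-0.002,-0.003],"yaw":0},
    {"slide":[-0.001,-0.001,-0.003],"yaw":0},
    {"slide":[0,0,0],"yaw":0},
  ],
)

```text
time: 5.5
ee_pos: [534.5, 9.4, 59.3]
tcp_rot: [2.103, 2.311, 0.036]
ft_force: [-0.2, 2.1, -0.7]
width: 11.4
```

```bash
python3 - <<'E'
from h import *
pr();print(yaw()[1].round(3)); shot('wrist','d_wrist.png')
E
```

```text
t 5.5 tcp [534.5   9.4  59.3] jawyaw 5.4 f [-0.2  2.1 -0.7] w 11.4 q6 -0.11
[[-0.094  0.995  0.027]
 [ 0.996  0.094  0.006]
 [ 0.003  0.028 -1.   ]]
```

View pics/d_wrist.png

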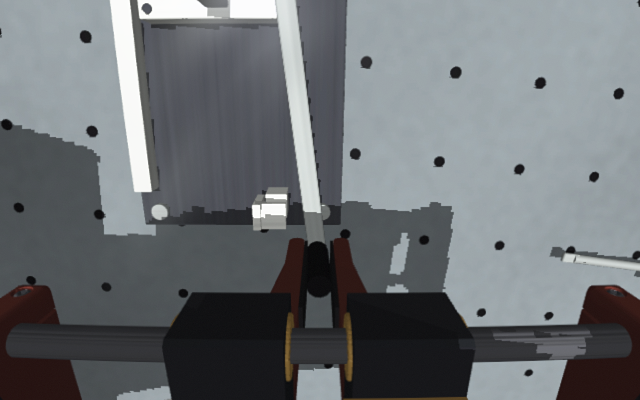

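The fingers closed on the pin at a width of 11.4 mm. A slight tilt is building up in the tool and I'll watch it. Next is swinging the bar along its arc.

Request:
drive_tool(
  plan=[
    {"slide":[0.019,0.005,0],"yaw":0},
    {"slide":[0.018,0.007,0],"yaw":0},
    {"slide":[0.0175,0.009,0],"yaw":0},
    {"slide":[0.0165,0.0105,0],"yaw":0},
    {"slide":[0.015,0.0125,0],"yaw":0},
  ],
)

```text
time: 6.18
ee_pos: [618.5, 52.7, 59.3]
tcp_rot: [2.106, 2.315, 0.026]
ft_force: [-1.0, -0.2, 5.5]
width: 11.4
```

```bash
python3 - <<'E'
from h import *
pr();print(yaw()[1].round(3)); p=r.state()['ee_pos'][:2]-np.array([496.9,188.3]);print(np.hypot(*p),np.degrees(np.arctan2(p[1],p[0])))
E
```

```text
t 6.17 tcp [618.5  52.7  59.3] jawyaw 5.4 f [-1.  -0.2  5.5] w 11.4 q6 -0.03
[[-0.095  0.995  0.02 ]
 [ 0.996  0.095  0.004]
 [ 0.002  0.02  -1.   ]]
182.083814105876 -48.11985544202155
```

Tracking well. Next arc segment.

Request:
drive_tool(
  plan=[
    {"slide":[0.014,0.014,0],"yaw":0},
    {"slide":[0.0125,0.015,0],"yaw":0},
    {"slide":[0.0105,0.0165,0],"yaw":0},
    {"slide":[0.009,0.0175,0],"yaw":0},
    {"slide":[0.007,0.0185,0],"yaw":0},
  ],
)

```text
time: 6.8
ee_pos: [671.5, 134.4, 59.4]
tcp_rot: [2.106, 2.317, 0.019]
ft_force: [-1.1, -2.0, 5.0]
width: 11.0
```

```bash
python3 - <<'E'
from h import *
pr();print(yaw()[1].round(3)); p=r.state()['ee_pos'][:2]-np.array([496.9,188.3]);print(np.hypot(*p),np.degrees(np.arctan2(p[1],p[0])))
E
```

```text
t 6.8 tcp [671.5 134.4  59.4] jawyaw 5.5 f [-1.1 -2.   5. ] w 11.0 q6 0.09
[[-0.095  0.995  0.016]
 [ 0.995  0.095  0.002]
 [ 0.     0.016 -1.   ]]
182.67588453733012 -17.149332871260725
```

Request:
drive_tool(
  plan=[
    {"slide":[0.005,0.019,0],"yaw":0},
    {"slide":[0.003,0.0195,0],"yaw":0},
    {"slide":[0.001,0.0195,0],"yaw":0},
    {"slide":[-0.001,0.017,0],"yaw":0},
  ],
)

```text
time: 7.3
ee_pos: [679.6, 213.9, 58.4]
tcp_rot: [2.107, 2.317, 0.018]
ft_force: [-0.1, -0.6, -0.4]
width: 0.4
```

Request:
drive_tool(
  plan=[
    {"slide":[0,0,0],"yaw":0},
    {"slide":[0,0,0],"yaw":0},
    {"slide":[0,0,0.03],"yaw":0},
    {"slide":[0,0,0.05],"yaw":0},
    {"slide":[0,0,0.05],"yaw":0},
  ],
  grip=0.06,
)

```text
time: 7.92
ee_pos: [674.2, 212.2, 184.4]
tcp_rot: [2.112, 2.322, -0.001]
ft_force: [0.4, 0.6, 0.3]
width: 46.9
```

```bash
python3 - <<'E'
from h import *
pr();print(yaw()[1].round(3)); shot('top','e_top.png',3,(220,150,480,320))
E
```

```text
t 7.92 tcp [674.2 212.2 184.4] jawyaw 5.4 f [0.4 0.6 0.3] w 46.9 q6 0.2
[[-0.095  0.996  0.002]
 [ 0.996  0.095 -0.002]
 [-0.002  0.002 -1.   ]]
```

View pics/e_top.png

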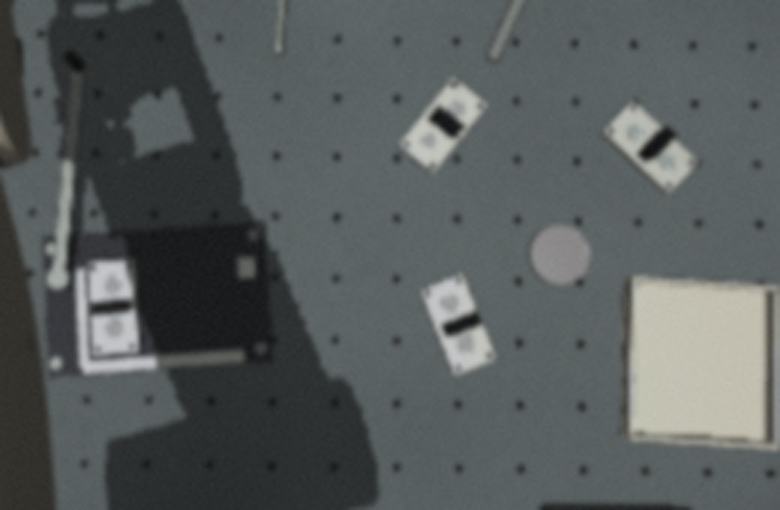

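The bar is about 82–85° open and well clear, and the tilt has gone back to about 0. Next I'll go above the spent carrier.

Request:
drive_tool(
  plan=[
    {"slide":[-0.034,-0.012,0],"yaw":0},
    {"slide":[-0.034,-0.012,-0.008],"yaw":0},
    {"slide":[-0.034,-0.012,-0.018],"yaw":0},
    {"slide":[-0.034,-0.012,-0.018],"yaw":0},
    {"slide":[-0.034,-0.012,-0.018],"yaw":0},
    {"slide":[-0.03,-0.01,-0.018],"yaw":0},
    {"slide":[0,0,0],"yaw":0},
  ],
  grip=0.05,
)

```text
time: 8.85
ee_pos: [472.8, 136.8, 114.0]
tcp_rot: [2.113, 2.308, 0.023]
ft_force: [0.1, -0.6, 0.3]
width: 50.1
```

```bash
python3 - <<'E'
from h import *
pr();print(yaw()[1].round(3)); st=r.state();shot('wrist','f_wrist.png',marks=proj('wrist',[(472.5,141.9,54),(466.8,141.9,54),(478.2,141.9,54)],st))
print(spot('wrist','spent_mid'))
E
```

```text
t 8.85 tcp [472.8 136.8 114. ] jawyaw 5.0 f [ 0.1 -0.6  0.3] w 50.1 q6 0.17
[[-0.088  0.996  0.019]
 [ 0.996  0.088  0.002]
 [ 0.001  0.019 -1.   ]]
[(0.82, array([315.6, 202.2]))]
```

View pics/f_wrist.png

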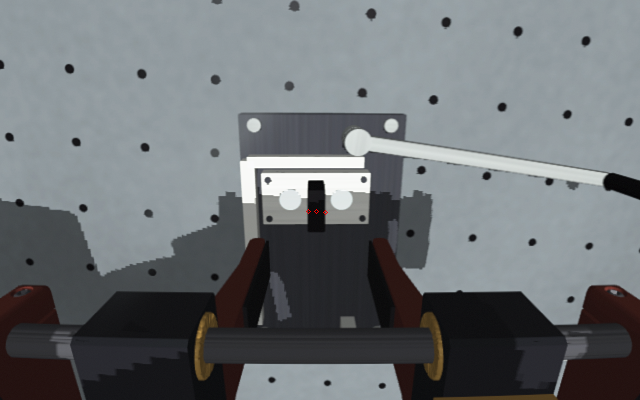

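Request:
drive_tool(
  plan=[
    {"slide":[-0.001,0.0015,-0.02],"yaw":0},
    {"slide":[-0.001,0.0015,-0.02],"yaw":0},
    {"slide":[-0.001,0.001,-0.02],"yaw":0},
  ],
)

```text
time: 9.32
ee_pos: [483.4, 144.4, 58.6]
tcp_rot: [2.107, 2.299, 0.05]
ft_force: [0.1, -0.6, -0.2]
width: 50.1
```

Tool tilt creeps during slow descents. I'll test how it behaves on the way up and in a fast descent before grasping.

Request:
drive_tool(
  plan=[
    {"slide":[-0.003,0,0.02],"yaw":0},
    {"slide":[-0.003,0,0.02],"yaw":0},
    {"slide":[-0.002,0,0.02],"yaw":0},
  ],
)

```text
time: 9.7
ee_pos: [480.6, 145.7, 119.4]
tcp_rot: [2.106, 2.297, 0.053]
ft_force: [-0.4, 0.3, -0.9]
width: 50.2
```

Request:
drive_tool(
  plan=[
    {"slide":[-0.002,0,-0.045],"yaw":0},
  ],
)

```text
time: 9.82
ee_pos: [485.5, 147.6, 78.9]
tcp_rot: [2.101, 2.291, 0.071]
ft_force: [0.4, -0.3, 0.1]
width: 49.9
```

Request:
drive_tool(
  plan=[
    {"slide":[0,0,0],"yaw":0},
  ],
)

```text
time: 9.95
ee_pos: [485.4, 147.5, 77.7]
tcp_rot: [2.102, 2.293, 0.067]
ft_force: [0.3, -0.3, -0.8]
width: 50.0
```

```bash
python3 - <<'E'
from h import *
s=r.state();pr();print(yaw()[1].round(3),s['q'].round(3),s['dq'].round(3),s['joint_torque'].round(1),sum(s['q'][[1,2,4]]))
E
```

```text
t 9.95 tcp [485.4 147.5  77.7] jawyaw 4.9 f [ 0.3 -0.3 -0.8] w 50.0 q6 0.19
[[-0.087  0.995  0.052]
 [ 0.996  0.086  0.011]
 [ 0.007  0.052 -0.999]] [ 0.273  0.464  2.011 -0.005  0.614  0.191] [-0.    -0.085 -0.086  0.002  0.02  -0.001] [  0.  -44.8 -16.6   0.   -0.7   0. ] 3.08884897666735
```

Request:
drive_tool(
  plan=[
    {"slide":[0,0,0.06],"yaw":0},
  ],
)

```text
time: 10.07
ee_pos: [484.5, 147.2, 136.2]
tcp_rot: [2.105, 2.295, 0.058]
ft_force: [1.5, 0.1, 0.9]
width: 49.9
```

```bash
python3 - <<'E'
from h import *
s=r.state();pr();print(s['q'].round(3),s['dq'].round(3),sum(s['q'][[1,2,4]]))
E
```

```text
t 10.07 tcp [484.5 147.2 136.2] jawyaw 4.9 f [1.5 0.1 0.9] w 49.9 q6 0.19
[ 0.273  0.361  1.982 -0.004  0.753  0.19 ] [-0.    -0.916 -0.276  0.006  1.126 -0.008] 3.095914513769804
```

Request:
drive_tool(
  plan=[
    {"slide":[0,0,0.0],"yaw":0},
  ],
)

```text
time: 10.2
ee_pos: [489.1, 148.4, 141.5]
tcp_rot: [2.101, 2.291, 0.071]
ft_force: [0.6, 0.2, -0.3]
width: 50.4
```

```bash
python3 - <<'E'
from h import *
s=r.state();pr();print(s['q'].round(3),s['dq'].round(3),sum(s['q'][[1,2,4]]))
E
```

```text
t 10.2 tcp [489.1 148.4 141.5] jawyaw 4.9 f [ 0.6  0.2 -0.3] w 50.4 q6 0.19
[ 0.273  0.354  1.976 -0.004  0.756  0.19 ] [-0.     0.084  0.04   0.    -0.01  -0.   ] 3.0859288178584077
```

Request:
drive_tool(
  plan=[
    {"slide":[0.06,0,0.0],"yaw":0},
  ],
)

```text
time: 10.32
ee_pos: [544.7, 148.4, 142.2]
tcp_rot: [2.101, 2.294, 0.068]
ft_force: [1.0, 0.9, 0.2]
width: 50.2
```

```bash
python3 - <<'E'
from h import *
s=r.state();pr();print(s['q'].round(3),s['dq'].round(3),sum(s['q'][[1,2,4]]))
E
```

```text
t 10.32 tcp [544.7 148.4 142.2] jawyaw 5.0 f [1.  0.9 0.2] w 50.2 q6 0.16
[ 0.245  0.422  1.859 -0.002  0.808  0.159] [-0.241  0.557 -1.117  0.018  0.392 -0.248] 3.0882592195223824
```

Request:
drive_tool(
  plan=[
    {"slide":[-0.06,0,0.0],"yaw":0},
  ],
)

```text
time: 10.45
ee_pos: [498.1, 151.1, 145.0]
tcp_rot: [2.098, 2.285, 0.088]
ft_force: [-1.1, -0.2, -0.2]
width: 50.5
```

```bash
python3 - <<'E'
from h import *
s=r.state();pr();print(s['q'].round(3),s['dq'].round(3),sum(s['q'][[1,2,4]]))
E
```

```text
t 10.45 tcp [498.1 151.1 145. ] jawyaw 4.9 f [-1.1 -0.2 -0.2] w 50.5 q6 0.19
[ 0.273  0.356  1.962 -0.004  0.755  0.191] [ 0.272 -0.697  1.298 -0.01  -0.334  0.262] 3.0727848314469206
```

Request:
drive_tool(
  plan=[
    {"slide":[-0.015,-0.005,-0.035],"yaw":0},
    {"slide":[-0.015,-0.004,-0.035],"yaw":0},
    {"slide":[-0.005,0,-0.012],"yaw":0},
  ],
)

```text
time: 10.82
ee_pos: [463.8, 142.8, 63.8]
tcp_rot: [2.096, 2.283, 0.094]
ft_force: [0.5, -1.1, -0.3]
width: 50.0
```

```bash
python3 - <<'E'
from h import *
s=r.state();pr();print(yaw()[1].round(3)[:,2],s['q'].round(3),s['dq'].round(3),sum(s['q'][[1,2,4]]))
E
```

```text
t 10.82 tcp [463.8 142.8  63.8] jawyaw 4.9 f [ 0.5 -1.1 -0.3] w 50.0 q6 0.2
[ 0.071  0.017 -0.997] [ 0.276  0.463  2.076 -0.006  0.529  0.195] [ 0.024  0.134  0.06  -0.006 -0.276  0.031] 3.068383296720363
```

Request:
drive_tool(
  plan=[
    {"slide":[0.005,-0.001,-0.02],"yaw":0},
    {"slide":[0.002,-0.001,-0.013],"yaw":0},
  ],
  grip=0.03,
)

```text
time: 11.08
ee_pos: [473.5, 141.6, 31.3]
tcp_rot: [2.094, 2.282, 0.099]
ft_force: [0.1, -0.3, -0.7]
width: 33.5
```

Request:
drive_tool(
  plan=[
    {"slide":[0,0,0],"yaw":0},
    {"slide":[0,0,0],"yaw":0},
    {"slide":[0,0,0],"yaw":0},
  ],
  grip=0.0,
)

```text
time: 11.45
ee_pos: [474.1, 141.8, 32.4]
tcp_rot: [2.095, 2.282, 0.098]
ft_force: [-3.1, -1.5, 3.1]
width: 12.5
```

```bash
python3 - <<'E'
from h import *
pr();print(yaw()[1].round(3)[:,2]);shot('wrist','g.png')
E
```

```text
t 11.45 tcp [474.1 141.8  32.4] jawyaw 4.9 f [-3.1 -1.5  3.1] w 12.5 q6 0.19
[ 0.074  0.018 -0.997]
```

View pics/g.png

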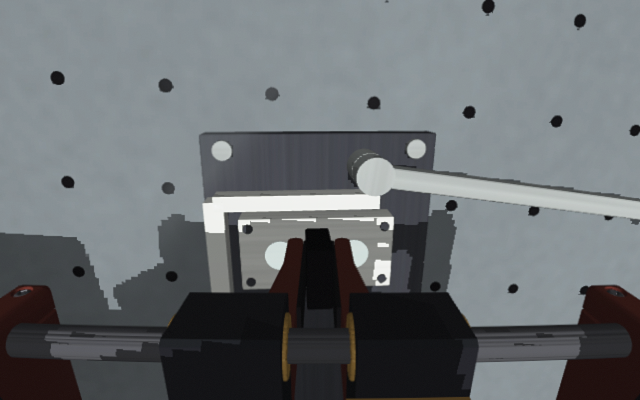

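Request:
drive_tool(
  plan=[
    {"slide":[0,0,0.015],"yaw":0},
    {"slide":[0,0,0.03],"yaw":0},
    {"slide":[0,-0.01,0.04],"yaw":0},
    {"slide":[0,-0.03,0.02],"yaw":5},
  ],
)

```text
time: 12.0
ee_pos: [474.7, 102.5, 143.3]
tcp_rot: [1.987, 2.377, 0.105]
ft_force: [0.5, 1.1, -1.7]
width: 12.3
```

Request:
drive_tool(
  plan=[
    {"slide":[-0.004,-0.045,0],"yaw":10},
    {"slide":[-0.004,-0.05,0],"yaw":10},
    {"slide":[-0.004,-0.05,0],"yaw":10},
    {"slide":[-0.004,-0.05,0],"yaw":10},
    {"slide":[-0.004,-0.05,0],"yaw":10},
    {"slide":[-0.004,-0.05,0],"yaw":10},
    {"slide":[-0.004,-0.05,0],"yaw":10},
    {"slide":[-0.004,-0.045,0],"yaw":10},
  ],
)

```text
time: 13.0
ee_pos: [449.8, -267.9, 156.0]
tcp_rot: [0.095, 3.131, 0.136]
ft_force: [0.8, 0.0, -0.4]
width: 12.0
```

```bash
python3 - <<'E'
from h import *
pr();print(yaw()[1].round(3)[:,2]);st=r.state();shot('wrist','i.png');shot('top','i_top.png',3,(300,150,520,320))
print([ (p,u,back('wrist',u,0,st)[0].round(1)) for p,u in spot('wrist','tray')],[ (p,u,back('top',u,0)[0].round(1)) for p,u in spot('top','tray')])
for l in ['carrier1_mid','carrier2_mid','carrier3_mid','spent_mid']: print(l,[ (p,u,back('top',u,21)[0].round(1)) for p,u in spot('top',l)])
E
```

```text
t 13.0 tcp [ 449.8 -267.9  156. ] jawyaw 86.5 f [ 0.8  0.  -0.4] w 12.0 q6 -2.18
[ 0.009  0.087 -0.996]
[(0.59, array([184. , 173.6]), array([ 433.6, -374.2,    0. ]))] [(0.81, array([450.3, 269.5]), array([ 431.4, -373.5,    0. ]))]
carrier1_mid [(0.67, array([434.5, 198.4]), array([ 620.4, -329.6,   21. ]))]
carrier2_mid [(0.74, array([369.2, 190. ]), array([ 640.6, -153.6,   21. ])), (0.47, array([312.6, 140.8]), array([774.8,   1.2,  21. ]))]
carrier3_mid [(0.57, array([374.1, 257.3]), array([ 461.1, -165.5,   21. ]))]
spent_mid [(0.54, array([430.8, 263.3]), array([ 447.6, -314.9,   21. ]))]
```

View pics/i.png

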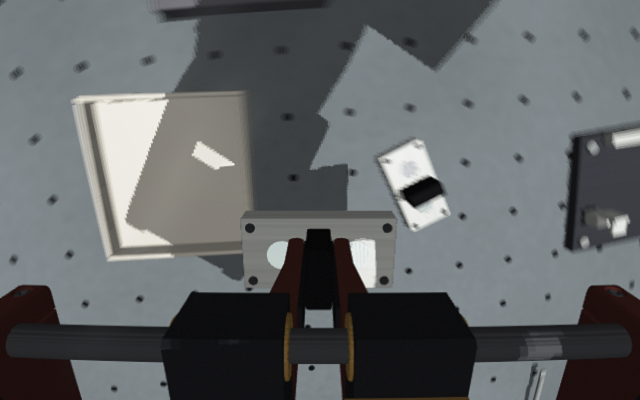

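View pics/i_top.png

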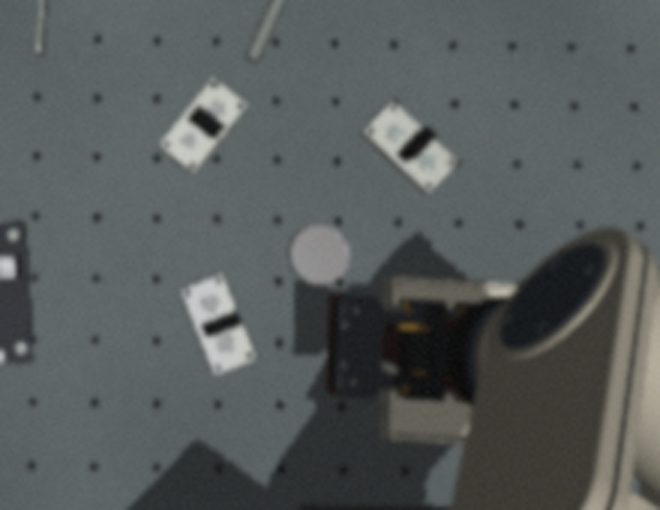

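Request:
drive_tool(
  plan=[
    {"slide":[-0.007,-0.033,-0.005],"yaw":2},
    {"slide":[-0.007,-0.033,-0.02],"yaw":2},
    {"slide":[-0.007,-0.03,-0.03],"yaw":0},
    {"slide":[-0.003,0,-0.03],"yaw":0},
    {"slide":[-0.003,0.003,-0.02],"yaw":0},
  ],
)

```text
time: 14.02
ee_pos: [425.6, -355.9, 50.0]
tcp_rot: [-0.019, 3.133, 0.133]
ft_force: [-0.4, 0.2, -1.0]
width: 11.5
```

```bash
python3 - <<'E'
from h import *
pr();print(yaw()[1].round(3)[:,2]);st=r.state();shot('wrist','j.png')
E
```

```text
t 14.03 tcp [ 425.6 -355.9   50. ] jawyaw 90.7 f [-0.4  0.2 -1. ] w 11.5 q6 -2.41
[ 0.005  0.085 -0.996]
```

View pics/j.png

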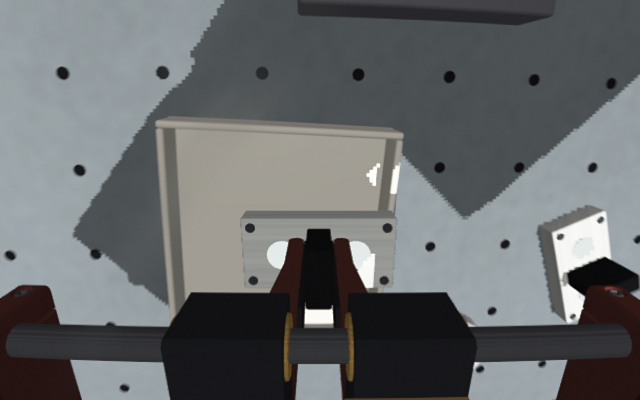

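Request:
drive_tool(
  plan=[
    {"slide":[0.004,-0.02,0.002],"yaw":0},
    {"slide":[0,0,-0.016],"yaw":0},
    {"slide":[0,0,-0.009],"yaw":0},
  ],
)

```text
time: 14.45
ee_pos: [430.7, -375.6, 25.9]
tcp_rot: [-0.022, 3.133, 0.134]
ft_force: [0.4, 12.9, 22.8]
width: 11.7
```

Request:
drive_tool(
  plan=[
    {"slide":[0,0,0.001],"yaw":0},
    {"slide":[0,0,0.0],"yaw":0},
  ],
  grip=0.03,
)

```text
time: 14.7
ee_pos: [430.8, -375.5, 26.7]
tcp_rot: [-0.022, 3.134, 0.134]
ft_force: [-1.1, -0.9, -0.6]
width: 27.9
```

Request:
drive_tool(
  plan=[
    {"slide":[0,0,0.03],"yaw":0},
    {"slide":[0,0,0.05],"yaw":0},
  ],
)

```text
time: 14.95
ee_pos: [428.9, -373.6, 105.3]
tcp_rot: [-0.022, 3.138, 0.142]
ft_force: [0.9, -0.5, 1.3]
width: 29.9
```

```bash
python3 - <<'E'
from h import *
pr();print(yaw()[1].round(3)[:,2]);st=r.state();shot('wrist','k.png')
E
```

```text
t 14.95 tcp [ 428.9 -373.6  105.3] jawyaw 90.8 f [ 0.9 -0.5  1.3] w 29.9 q6 -2.41
[-0.001  0.09  -0.996]
```

View pics/k.png

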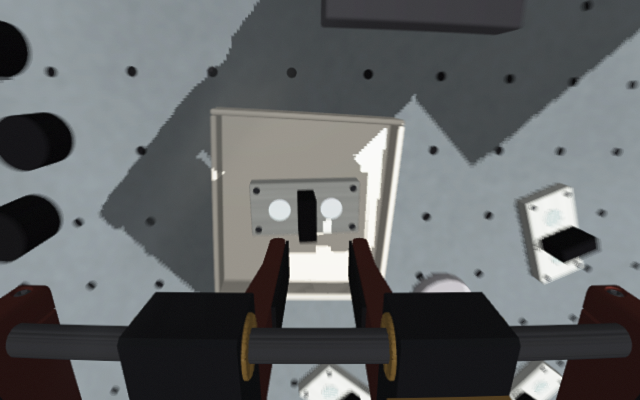

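Spent carrier is flat in the tray at (305,210). I have time in hand, so I'll characterise the tilt drift, starting with idle rows.

```bash
cat >> h.py <<'E'
def tl():
    s=r.state(); m=yaw()[1]; b=np.arctan2(s['ee_pos'][1],s['ee_pos'][0])
    z=m[:,2]; rad=z[0]*np.cos(b)+z[1]*np.sin(b); tan=-z[0]*np.sin(b)+z[1]*np.cos(b)
    pr(); print(' tilt rad/tan',round(rad,4),round(tan,4),'tool x/y',(z@np.array([0,0,1])).round(4), 'along jaw', round(z[:2]@m[:2,1],4),'along toolx',round(z[:2]@m[:2,0],4),'q',s['q'].round(4),'dq',s['dq'].round(3))
E
python3 -c "
from h import *
tl()"
```

```text
t 15.0 tcp [ 431.7 -376.3  112.2] jawyaw 90.9 f [ 1.6 -1.   4.3] w 29.8 q6 -2.41
 tilt rad/tan -0.0499 0.067 tool x/y -0.9965 along jaw 0.0829 along toolx -0.0076 q [-0.7724  0.5176  1.7828  0.0822  0.8965 -2.4109] dq [-0.     0.029 -0.033  0.01  -0.147 -0.015]
```

Request:
drive_tool(
  plan=[
    {"slide":[0,0,0],"yaw":0},
    {"slide":[0,0,0],"yaw":0},
  ],
)

```text
time: 15.25
ee_pos: [432.4, -376.9, 113.7]
tcp_rot: [-0.023, 3.129, 0.126]
ft_force: [-0.1, 0.3, -0.8]
width: 29.8
```

```bash
python3 -c "
from h import *
tl()"
```

```text
t 15.25 tcp [ 432.4 -376.9  113.7] jawyaw 90.9 f [-0.1  0.3 -0.8] w 29.8 q6 -2.41
 tilt rad/tan -0.0463 0.0667 tool x/y -0.9967 along jaw 0.0803 along toolx -0.0101 q [-0.7723  0.515   1.7826  0.0821  0.8957 -2.4109] dq [-0.002 -0.002  0.006  0.001 -0.001 -0.   ]
```

Request:
drive_tool(
  plan=[
    {"slide":[0,0,0],"yaw":0},
    {"slide":[0,0,0],"yaw":0},
    {"slide":[0,0,0],"yaw":0},
    {"slide":[0,0,0],"yaw":0},
    {"slide":[0,0,0],"yaw":0},
    {"slide":[0,0,0],"yaw":0},
  ],
)

```text
time: 16.0
ee_pos: [430.9, -375.5, 110.4]
tcp_rot: [-0.023, 3.133, 0.133]
ft_force: [-1.0, 0.4, -0.6]
width: 29.9
```

```bash
python3 -c "
from h import *
tl()"
```

```text
t 16.0 tcp [ 430.9 -375.5  110.4] jawyaw 90.8 f [-1.   0.4 -0.6] w 29.9 q6 -2.41
 tilt rad/tan -0.0521 0.0669 tool x/y -0.9964 along jaw 0.0843 along toolx -0.0059 q [-0.7724  0.5197  1.7847  0.0821  0.8947 -2.411 ] dq [-0.001  0.001 -0.002  0.    -0.001  0.   ]
```

Request:
drive_tool(
  plan=[
    {"slide":[0,0,0.05],"yaw":0},
    {"slide":[0,0,0.05],"yaw":0},
    {"slide":[0,0,0.05],"yaw":0},
    {"slide":[0,0,0],"yaw":0},
    {"slide":[0,0,0],"yaw":0},
  ],
)

```text
time: 16.62
ee_pos: [429.8, -374.5, 263.8]
tcp_rot: [-0.023, 3.135, 0.135]
ft_force: [-0.4, -0.1, -0.7]
width: 30.1
```

```bash
python3 -c "
from h import *
tl()"
```

```text
t 16.62 tcp [ 429.8 -374.5  263.8] jawyaw 90.8 f [-0.4 -0.1 -0.7] w 30.1 q6 -2.38
 tilt rad/tan -0.0542 0.067 tool x/y -0.9963 along jaw 0.0857 along toolx -0.0044 q [-0.7724  0.3244  1.6796  0.0687  1.1964 -2.3846] dq [ 0.001 -0.019 -0.022 -0.002  0.005  0.   ]
```

Request:
drive_tool(
  plan=[
    {"slide":[0,0,-0.05],"yaw":0},
    {"slide":[0,0,-0.05],"yaw":0},
    {"slide":[0,0,-0.05],"yaw":0},
    {"slide":[0,0,0],"yaw":0},
    {"slide":[0,0,0],"yaw":0},
  ],
)

```text
time: 17.25
ee_pos: [427.8, -372.6, 106.7]
tcp_rot: [-0.022, 3.138, 0.141]
ft_force: [0.1, -0.6, 0.4]
width: 30.0
```

```bash
python3 -c "
from h import *
tl()"
```

```text
t 17.25 tcp [ 427.8 -372.6  106.7] jawyaw 90.8 f [ 0.1 -0.6  0.4] w 30.0 q6 -2.41
 tilt rad/tan -0.0593 0.0672 tool x/y -0.996 along jaw 0.0893 along toolx -0.0007 q [-0.7724  0.523   1.7909  0.082   0.8924 -2.4109] dq [ 0.     0.02   0.019 -0.001 -0.001 -0.002]
```

The drift is small and noisy here and it doesn't upset a grasp, because a tilted pick matches a tilted place. Moving on to the nearest fresh carrier, about (461,-165), length yaw about 23°.

Request:
drive_tool(
  plan=[
    {"slide":[0.003,0.03,0.003],"yaw":-9.5},
    {"slide":[0.003,0.03,0.003],"yaw":-9.5},
    {"slide":[0.003,0.03,0.003],"yaw":-9.5},
    {"slide":[0.003,0.03,0.003],"yaw":-9.5},
    {"slide":[0.003,0.03,0.003],"yaw":-9.5},
    {"slide":[0.003,0.02,0],"yaw":-9.5},
    {"slide":[0.003,0.005,0],"yaw":-9.5},
    {"slide":[0,0,0],"yaw":0},
  ],
  grip=0.04,
)

```text
time: 18.25
ee_pos: [458.0, -198.3, 139.0]
tcp_rot: [1.708, 2.546, 0.1]
ft_force: [-0.9, 0.2, 0.3]
width: 40.2
```

```bash
python3 - <<'E'
from h import *
tl();st=r.state();shot('wrist','l.png')
print([ (p,u,back('wrist',u,21,st)[0].round(1)) for p,u in spot('wrist','carrier1_mid')])
E
```

```text
t 18.25 tcp [ 458.  -198.3  139. ] jawyaw 22.3 f [-0.9  0.2  0.3] w 40.2 q6 -0.92
 tilt rad/tan 0.085 0.0507 tool x/y -0.9951 along jaw 0.0952 along toolx -0.0252 q [-0.4669  0.3335  2.0216  0.0858  0.7062 -0.9187] dq [-0.002 -0.021 -0.01   0.002  0.009 -0.038]
[(0.51, array([321.5, 153.1]), array([ 459.4, -164. ,   21. ]))]
```

View pics/l.png

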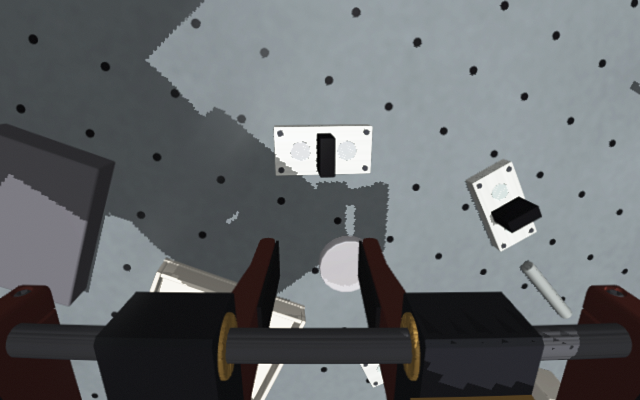

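Carrier 3 shows with plate corners at (275,127), (372,125), (372,173) and (276,175).

```bash
cat >> h.py <<'E'
def plate(uv,z,n='wrist',st=None):
    """uv corners in order TL TR BR BL of top; prints centre, yaw, sizes"""
    W=back(n,uv,z,st)[:,:2]
    L=np.array([(-40,20),(40,20),(40,-20),(-40,-20)])
    th,t,e=rigid(L,W)
    print('plate c',t.round(1),'yaw',np.degrees(th).round(1),'err',e.round(1).tolist()); return t,th
E
python3 - <<'E'
from h import *
plate([(274.5,126.5),(371.5,124),(372.5,173),(276,175.5)],14)
shot('wrist','l2.png',5,(260,110,390,190))
E
```

```text
plate c [ 461.3 -162.5] yaw 23.2 err [[-0.6, -0.4], [1.4, 0.3], [-1.0, 0.2], [0.2, -0.2]]
```

View pics/l2.png

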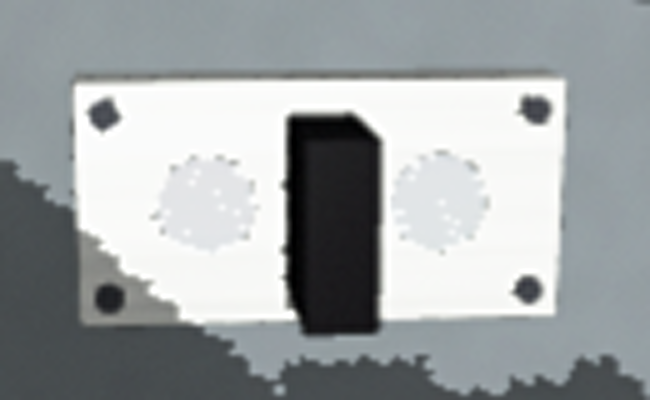

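Request:
drive_tool(
  plan=[
    {"slide":[0.002,0.018,-0.025],"yaw":0},
    {"slide":[0.001,0.017,-0.035],"yaw":0},
    {"slide":[0,0,-0.01],"yaw":0},
  ],
)

```text
time: 18.77
ee_pos: [462.2, -166.0, 68.6]
tcp_rot: [1.7, 2.546, 0.101]
ft_force: [-0.9, -0.3, 0.2]
width: 40.2
```

```bash
python3 - <<'E'
from h import *
tl()
E
```

```text
t 18.77 tcp [ 462.2 -166.    68.6] jawyaw 22.6 f [-0.9 -0.3  0.2] w 40.2 q6 -0.88
 tilt rad/tan 0.0918 0.0448 tool x/y -0.9948 along jaw 0.0975 along toolx -0.0284 q [-0.4005  0.4555  2.0744  0.0997  0.5245 -0.8777] dq [-0.022  0.135 -0.011  0.028 -0.187 -0.056]
```

Request:
drive_tool(
  plan=[
    {"slide":[-0.001,0.002,-0.025],"yaw":0},
    {"slide":[0,0.0015,-0.02],"yaw":0},
    {"slide":[0,0,-0.002],"yaw":0},
  ],
)

```text
time: 19.15
ee_pos: [462.8, -165.4, 21.5]
tcp_rot: [1.696, 2.546, 0.101]
ft_force: [-0.0, -0.0, 0.8]
width: 40.3
```

```bash
python3 - <<'E'
from h import *
tl();shot('wrist','m.png')
E
```

```text
t 19.15 tcp [ 462.8 -165.4   21.5] jawyaw 22.8 f [-0.  -0.   0.8] w 40.3 q6 -0.9
 tilt rad/tan 0.094 0.0444 tool x/y -0.9946 along jaw 0.0989 along toolx -0.0303 q [-0.3987  0.5534  2.0838  0.1231  0.4156 -0.9048] dq [-0.012  0.013 -0.015  0.009 -0.025 -0.021]
```

View pics/m.png

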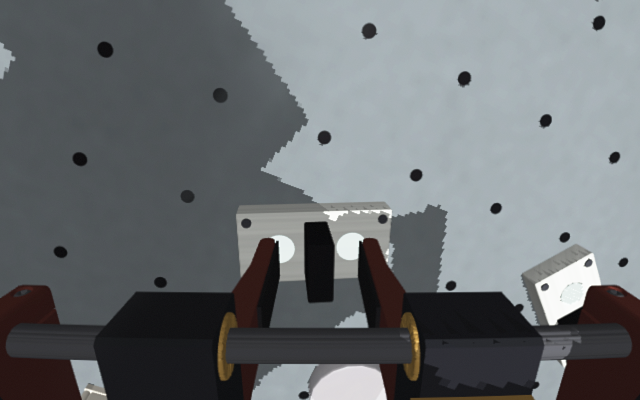

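Request:
drive_tool(
  plan=[
    {"slide":[0.001,0.004,-0.003],"yaw":0},
    {"slide":[0,0,0],"yaw":0},
    {"slide":[0,0,0],"yaw":0},
    {"slide":[0,0,0],"yaw":0},
    {"slide":[0,0,0],"yaw":0},
  ],
  grip=0.0,
)

```text
time: 19.82
ee_pos: [465.1, -162.7, 21.9]
tcp_rot: [1.693, 2.544, 0.101]
ft_force: [-2.0, -1.9, 3.3]
width: 12.7
```

```bash
python3 - <<'E'
from h import *
tl();shot('wrist','m2.png')
E
```

```text
t 19.82 tcp [ 465.1 -162.7   21.9] jawyaw 22.8 f [-2.  -1.9  3.3] w 12.7 q6 -0.9
 tilt rad/tan 0.0982 0.0432 tool x/y -0.9942 along jaw 0.1013 along toolx -0.0334 q [-0.3912  0.5529  2.0839  0.1216  0.4117 -0.8969] dq [-0.002 -0.006  0.002 -0.003  0.004  0.   ]
```

View pics/m2.png

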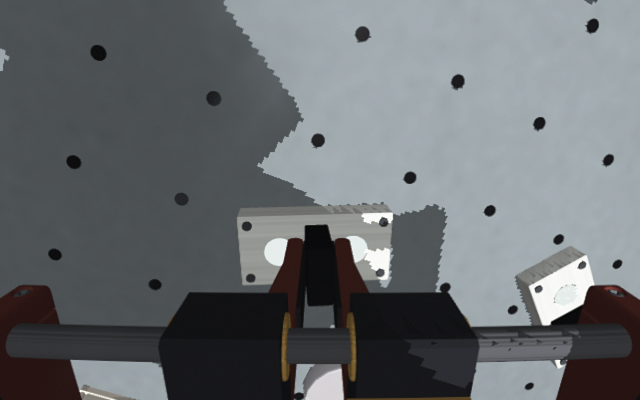

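Request:
drive_tool(
  plan=[
    {"slide":[0,0,0.015],"yaw":0},
    {"slide":[0,0,0.04],"yaw":0},
    {"slide":[0,0.02,0.03],"yaw":-2},
    {"slide":[0,0.045,0],"yaw":-3},
    {"slide":[0,0.045,0],"yaw":-3},
    {"slide":[0,0.045,0],"yaw":-3},
    {"slide":[0,0.045,0],"yaw":-3},
    {"slide":[0,0.045,0],"yaw":-3},
    {"slide":[0,0.03,0],"yaw":-1},
    {"slide":[0,0.01,0],"yaw":0},
  ],
)

```text
time: 21.12
ee_pos: [469.0, 130.8, 118.8]
tcp_rot: [2.072, 2.216, 0.093]
ft_force: [0.2, 0.0, -1.7]
width: 11.8
```

```bash
python3 - <<'E'
from h import *
tl();shot('wrist','n.png')
E
```

```text
t 21.12 tcp [469.  130.8 118.8] jawyaw 4.0 f [ 0.2  0.  -1.7] w 11.8 q6 0.3
 tilt rad/tan 0.1071 -0.0586 tool x/y -0.9925 along jaw 0.1159 along toolx -0.0353 q [ 0.2857  0.3485  2.0728 -0.1042  0.6162  0.3006] dq [ 0.172  0.018 -0.044 -0.033  0.042  0.193]
```

View pics/n.png

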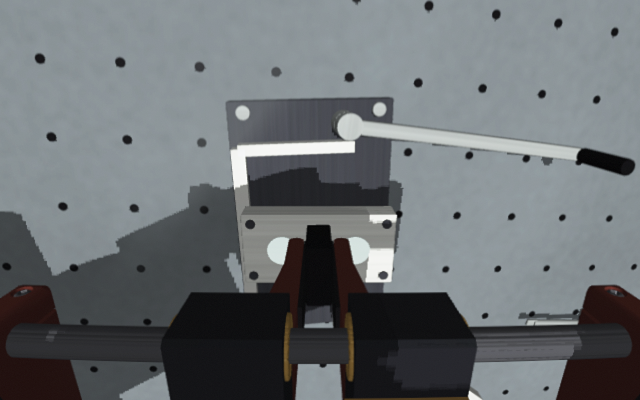

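Request:
drive_tool(
  plan=[
    {"slide":[0,0.004,-0.025],"yaw":0.8},
    {"slide":[0,0.003,-0.025],"yaw":0},
    {"slide":[0,0,-0.015],"yaw":0},
  ],
)

```text
time: 21.55
ee_pos: [470.8, 136.5, 54.6]
tcp_rot: [2.055, 2.229, 0.1]
ft_force: [0.4, -0.0, -0.4]
width: 11.7
```

```bash
python3 - <<'E'
from h import *
tl();shot('wrist','o.png')
E
```

```text
t 21.55 tcp [470.8 136.5  54.6] jawyaw 4.8 f [ 0.4 -0.  -0.4] w 11.7 q6 0.33
 tilt rad/tan 0.1122 -0.0585 tool x/y -0.992 along jaw 0.1206 along toolx -0.0346 q [ 0.2959  0.4794  2.0932 -0.1354  0.4609  0.333 ] dq [-0.014  0.241  0.031 -0.071 -0.287  0.072]
```

View pics/o.png

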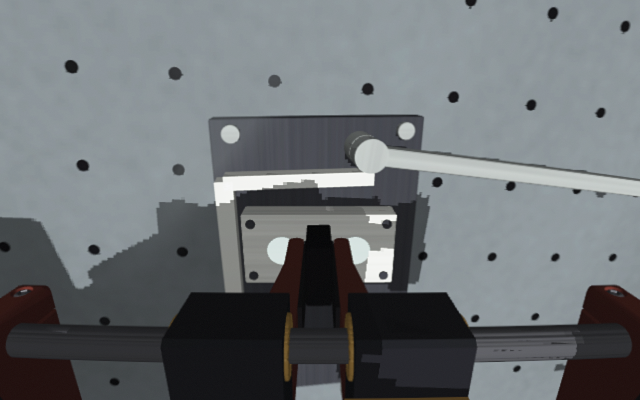

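Request:
drive_tool(
  plan=[
    {"slide":[0,0.002,-0.011],"yaw":0},
    {"slide":[0,0.001,-0.005],"yaw":0},
  ],
)

```text
time: 21.85
ee_pos: [470.6, 138.4, 37.1]
tcp_rot: [2.057, 2.227, 0.098]
ft_force: [1.0, -2.8, 14.0]
width: 11.6
```

```bash
python3 - <<'E'
from h import *
tl()
E
```

```text
t 21.85 tcp [470.6 138.4  37.1] jawyaw 4.7 f [ 1.  -2.8 14. ] w 11.6 q6 0.35
 tilt rad/tan 0.1106 -0.0593 tool x/y -0.9921 along jaw 0.1195 along toolx -0.0351 q [ 0.3002  0.517   2.0947 -0.1485  0.4238  0.353 ] dq [ 0.007  0.063 -0.017 -0.042 -0.086  0.048]
```

Request:
drive_tool(
  plan=[
    {"slide":[0,0.003,-0.001],"yaw":0},
    {"slide":[0,0.003,0],"yaw":0},
  ],
)

```text
time: 22.1
ee_pos: [471.3, 143.4, 37.4]
tcp_rot: [2.055, 2.227, 0.097]
ft_force: [-1.4, -3.5, 6.1]
width: 11.7
```

Request:
drive_tool(
  plan=[
    {"slide":[0,0.002,0],"yaw":0},
    {"slide":[0,0.002,0],"yaw":0},
  ],
)

```text
time: 22.35
ee_pos: [471.0, 144.7, 38.0]
tcp_rot: [2.052, 2.228, 0.09]
ft_force: [3.2, -13.6, -2.0]
width: 11.8
```

Contact with the short fence, Fy −13.6 N. Next I'll push toward the long fence.

Request:
drive_tool(
  plan=[
    {"slide":[-0.0015,0,-0.001],"yaw":0},
    {"slide":[-0.0015,0,-0.001],"yaw":0},
  ],
)

```text
time: 22.6
ee_pos: [470.9, 144.4, 37.8]
tcp_rot: [2.05, 2.225, 0.096]
ft_force: [1.1, -2.2, 6.6]
width: 11.6
```

```bash
python3 - <<'E'
from h import *
tl();shot('wrist','p.png')
E
```

```text
t 22.6 tcp [470.9 144.4  37.8] jawyaw 4.8 f [ 1.1 -2.2  6.6] w 11.6 q6 0.38
 tilt rad/tan 0.1123 -0.0667 tool x/y -0.9914 along jaw 0.1229 along toolx -0.0408 q [ 0.3166  0.5172  2.0913 -0.1671  0.4268  0.3831] dq [ 0.001 -0.003  0.016 -0.023 -0.032  0.022]
```

View pics/p.png

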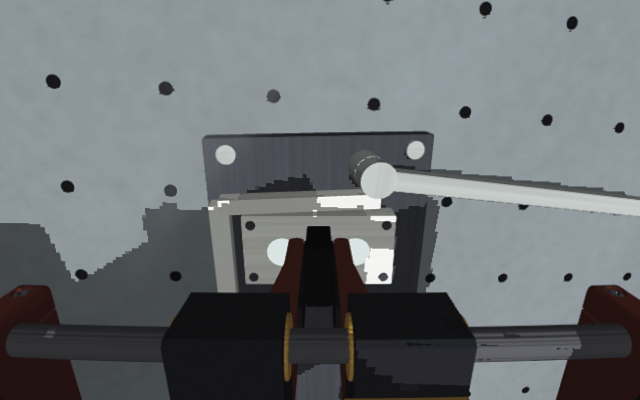

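Request:
drive_tool(
  plan=[
    {"slide":[0,0,0],"yaw":0},
    {"slide":[0,0,0],"yaw":0},
    {"slide":[0,0,0.03],"yaw":0},
    {"slide":[0,0,0.04],"yaw":0},
  ],
  grip=0.045,
)

```text
time: 23.15
ee_pos: [469.5, 144.0, 107.5]
tcp_rot: [2.051, 2.227, 0.09]
ft_force: [0.7, 0.4, -0.7]
width: 44.6
```

```bash
python3 - <<'E'
from h import *
tl();shot('wrist','q.png',5,(200,110,350,220)); shot('side','q_s.png',4,(220,140,370,260))
E
```

```text
t 23.15 tcp [469.5 144.  107.5] jawyaw 4.9 f [ 0.7  0.4 -0.7] w 44.6 q6 0.33
 tilt rad/tan 0.1078 -0.0666 tool x/y -0.9919 along jaw 0.1186 along toolx -0.0417 q [ 0.3166  0.3752  2.0698 -0.1231  0.5931  0.3329] dq [ 0.    -0.64  -0.126  0.17   0.771 -0.199]
```

View pics/q.png

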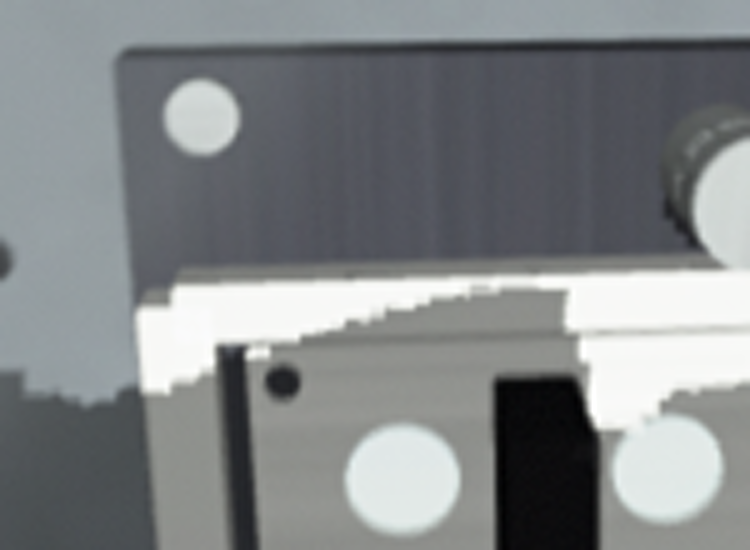

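View pics/q_s.png

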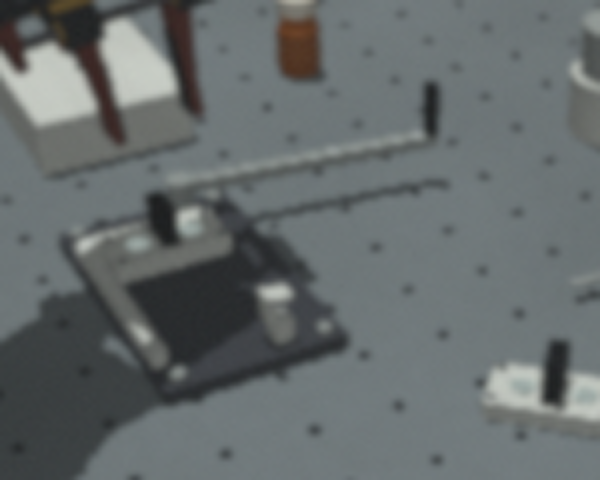

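Flush to the short fence. A gap of about 4 mm remains at the long fence, which I'll push out later. Tool tilt has reached 7°, so I'll try to take it out against the arm's inner reach limit, where J5 bottoms out, over empty bench.

Request:
drive_tool(
  plan=[
    {"slide":[-0.01,-0.038,0],"yaw":-2.5},
    {"slide":[-0.01,-0.038,0],"yaw":-2.5},
    {"slide":[-0.01,-0.038,0],"yaw":-2.5},
    {"slide":[-0.01,-0.038,0],"yaw":-2.5},
    {"slide":[-0.01,-0.038,0],"yaw":-2.5},
    {"slide":[-0.01,-0.03,0],"yaw":-2.5},
    {"slide":[0,0,-0.02],"yaw":0},
  ],
)

```text
time: 24.12
ee_pos: [410.6, -80.2, 89.0]
tcp_rot: [2.32, 1.924, 0.081]
ft_force: [1.3, 0.3, -0.7]
width: 45.2
```

```bash
python3 - <<'E'
from h import *
tl();shot('wrist','s.png')
E
```

```text
t 24.12 tcp [410.6 -80.2  89. ] jawyaw -10.5 f [ 1.3  0.3 -0.7] w 45.2 q6 0.07
 tilt rad/tan 0.1317 -0.0386 tool x/y -0.9905 along jaw 0.1301 along toolx -0.0392 q [-0.1928  0.3271  2.244  -0.0909  0.44    0.0729] dq [ 0.006  0.414  0.089 -0.076 -0.485  0.09 ]
```

View pics/s.png

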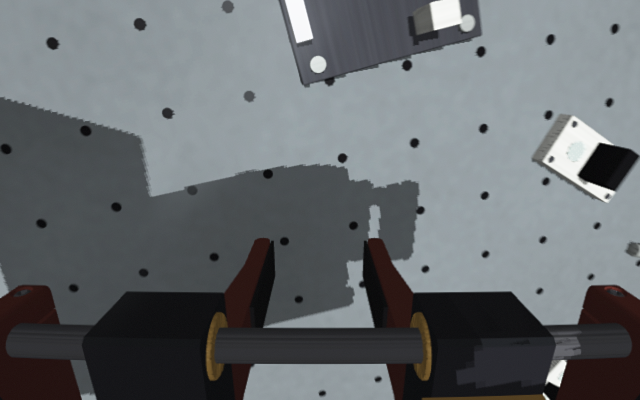

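Request:
drive_tool(
  plan=[
    {"slide":[-0.025,0.004,-0.015],"yaw":0},
    {"slide":[-0.03,0.005,-0.01],"yaw":0},
    {"slide":[-0.02,0.003,0],"yaw":0},
  ],
)

```text
time: 24.55
ee_pos: [332.6, -66.9, 60.0]
tcp_rot: [2.322, 1.929, 0.076]
ft_force: [0.6, 0.1, 0.3]
width: 44.9
```

```bash
python3 - <<'E'
from h import *
tl()
E
```

```text
t 24.55 tcp [332.6 -66.9  60. ] jawyaw -10.4 f [0.6 0.1 0.3] w 44.9 q6 0.12
 tilt rad/tan 0.1264 -0.0375 tool x/y -0.9913 along jaw 0.1247 along toolx -0.0389 q [-0.1994  0.3347  2.4116 -0.1402  0.271   0.1179] dq [-0.023 -0.129  0.318 -0.082 -0.207  0.06 ]
```

Request:
drive_tool(
  plan=[
    {"slide":[0.04,-0.008,0.05],"yaw":0},
    {"slide":[0.04,-0.008,0.05],"yaw":0},
    {"slide":[0.03,-0.005,0.05],"yaw":0},
    {"slide":[0,0,0],"yaw":0},
    {"slide":[0,0,0],"yaw":0},
  ],
)

```text
time: 25.18
ee_pos: [437.9, -85.2, 211.7]
tcp_rot: [2.327, 1.94, 0.065]
ft_force: [-0.2, 0.3, -0.5]
width: 45.3
```

```bash
python3 - <<'E'
from h import *
tl()
E
```

```text
t 25.18 tcp [437.9 -85.2 211.7] jawyaw -10.2 f [-0.2  0.3 -0.5] w 45.3 q6 0.02
 tilt rad/tan 0.1131 -0.0371 tool x/y -0.9929 along jaw 0.1119 along toolx -0.0381 q [-0.1931  0.1225  2.0895 -0.0508  0.8168  0.0206] dq [ 0.003 -0.008 -0.032  0.002 -0.     0.001]
```

Request:
drive_tool(
  plan=[
    {"slide":[0,0,-0.05],"yaw":0},
    {"slide":[0,0,-0.05],"yaw":0},
    {"slide":[0,0,0],"yaw":0},
    {"slide":[0,0,0],"yaw":0},
  ],
)

```text
time: 25.68
ee_pos: [432.9, -83.7, 106.8]
tcp_rot: [2.331, 1.945, 0.058]
ft_force: [0.2, -0.7, -0.4]
width: 44.9
```

```bash
python3 - <<'E'
from h import *
tl()
E
```

```text
t 25.68 tcp [432.9 -83.7 106.8] jawyaw -10.2 f [ 0.2 -0.7 -0.4] w 44.9 q6 0.05
 tilt rad/tan 0.1055 -0.037 tool x/y -0.9937 along jaw 0.1044 along toolx -0.038 q [-0.192   0.3182  2.1727 -0.0712  0.546   0.0467] dq [ 0.003  0.02   0.021  0.002  0.002 -0.002]
```

Request:
drive_tool(
  plan=[
    {"slide":[0,0,0.06],"yaw":0},
    {"slide":[0,0,0.06],"yaw":0},
    {"slide":[0,0,0],"yaw":0},
    {"slide":[0,0,0],"yaw":0},
  ],
)

```text
time: 26.18
ee_pos: [432.2, -83.3, 233.6]
tcp_rot: [2.329, 1.945, 0.06]
ft_force: [0.0, 0.3, -0.5]
width: 44.8
```

```bash
python3 - <<'E'
from h import *
tl()
E
```

```text
t 26.18 tcp [432.2 -83.3 233.6] jawyaw -10.2 f [ 0.   0.3 -0.5] w 44.8 q6 0.02
 tilt rad/tan 0.1075 -0.0367 tool x/y -0.9935 along jaw 0.1064 along toolx -0.0377 q [-0.1918  0.0808  2.0752 -0.0475  0.8783  0.016 ] dq [-0.    -0.042 -0.024  0.     0.015 -0.001]
```

Fast descents with a hard stop reduce the tilt, so I'll repeat them in free space.

Request:
drive_tool(
  plan=[
    {"slide":[0,0,-0.06],"yaw":0},
    {"slide":[0,0,-0.06],"yaw":0},
    {"slide":[0,0,0],"yaw":0},
    {"slide":[0,0,0.06],"yaw":0},
    {"slide":[0,0,0.06],"yaw":0},
    {"slide":[0,0,0],"yaw":0},
    {"slide":[0,0,-0.06],"yaw":0},
    {"slide":[0,0,-0.06],"yaw":0},
    {"slide":[0,0,0],"yaw":0},
  ],
)

```text
time: 27.3
ee_pos: [432.6, -83.1, 120.5]
tcp_rot: [2.324, 1.941, 0.069]
ft_force: [-0.7, -0.1, 0.0]
width: 44.9
```

```bash
python3 - <<'E'
from h import *
tl()
E
```

```text
t 27.3 tcp [432.6 -83.1 120.5] jawyaw -10.1 f [-0.7 -0.1  0. ] w 44.9 q6 0.04
 tilt rad/tan 0.1156 -0.036 tool x/y -0.9926 along jaw 0.1144 along toolx -0.0369 q [-0.1918  0.2853  2.1725 -0.0664  0.5688  0.0412] dq [ 0.001 -0.099 -0.053  0.002  0.029 -0.003]
```

Request:
drive_tool(
  plan=[
    {"slide":[0.05,-0.01,0.05],"yaw":0},
    {"slide":[0.05,-0.01,0.05],"yaw":0},
    {"slide":[0.05,-0.01,0.05],"yaw":0},
    {"slide":[0,0,0],"yaw":0},
    {"slide":[0,0,0],"yaw":0},
  ],
)

```text
time: 27.92
ee_pos: [568.4, -110.0, 273.0]
tcp_rot: [2.321, 1.94, 0.074]
ft_force: [-0.4, 0.2, -0.7]
width: 45.2
```

```bash
python3 - <<'E'
from h import *
tl()
E
```

```text
t 27.93 tcp [ 568.4 -110.   273. ] jawyaw -10.1 f [-0.4  0.2 -0.7] w 45.2 q6 0.01
 tilt rad/tan 0.12 -0.0349 tool x/y -0.9922 along jaw 0.1186 along toolx -0.0361 q [-0.1932  0.2461  1.7688 -0.041   1.0066  0.0051] dq [ 0.001 -0.034 -0.042  0.001  0.02  -0.002]
```

The tilt is essentially a random walk and it's tolerable, so I'll stop tuning it and go to the next carrier, about (640,-154), yaw about −38°.

Request:
drive_tool(
  plan=[
    {"slide":[0.012,0.0,-0.03],"yaw":-7},
    {"slide":[0.012,0.0,-0.035],"yaw":-7},
    {"slide":[0.012,0.0,-0.035],"yaw":-7},
    {"slide":[0.012,0.0,-0.03],"yaw":-7},
    {"slide":[0,0,0],"yaw":0},
  ],
)

```text
time: 28.55
ee_pos: [608.5, -108.5, 141.0]
tcp_rot: [2.726, 1.3, 0.018]
ft_force: [0.7, 0.1, 0.4]
width: 44.7
```

```bash
python3 - <<'E'
from h import *
tl();st=r.state();shot('wrist','u.png')
print([ (p,u,back('wrist',u,21,st)[0].round(1)) for p,u in spot('wrist','carrier2_mid')])
E
```

```text
t 28.55 tcp [ 608.5 -108.5  141. ] jawyaw -38.9 f [0.7 0.1 0.4] w 44.7 q6 0.62
 tilt rad/tan 0.0804 -0.0913 tool x/y -0.9926 along jaw 0.1136 along toolx -0.0408 q [-0.1489  0.4845  1.7577 -0.1276  0.8253  0.6151] dq [-0.004 -0.047  0.011  0.002  0.013 -0.029]
[(0.94, array([322.3, 152.8]), array([640.1, -96.3,  21. ]))]
```

View pics/u.png

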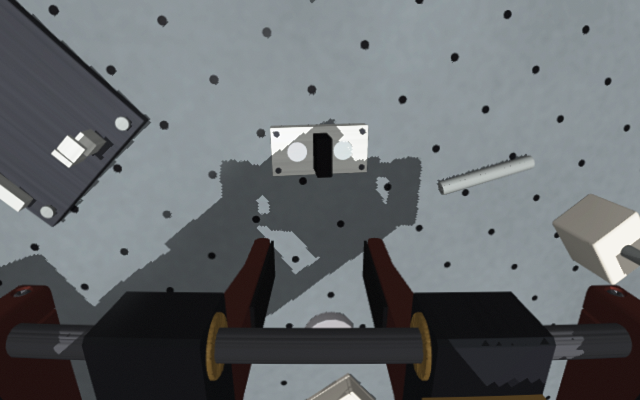

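The network puts this carrier at (640,-96), whereas the top view had it at (640,-154). It was probably knocked, so I'll check closer.

```bash
python3 - <<'E'
from h import *
shot('wrist','u2.png',5,(255,110,385,190))
vision.grab_frame('top')
for l in ['carrier1_mid','carrier2_mid','carrier3_mid']: print(l,[ (p,u,back('top',u,21)[0].round(1)) for p,u in spot('top',l)])
shot('top','u_top.png',3,(300,120,500,300))
E
```

```text
carrier1_mid [(0.57, array([434.1, 198.2]), array([ 621. , -328.6,   21. ]))]
carrier2_mid []
carrier3_mid [(0.8, array([252.6, 250.1]), array([475.5, 155. ,  21. ]))]
```

View pics/u2.png

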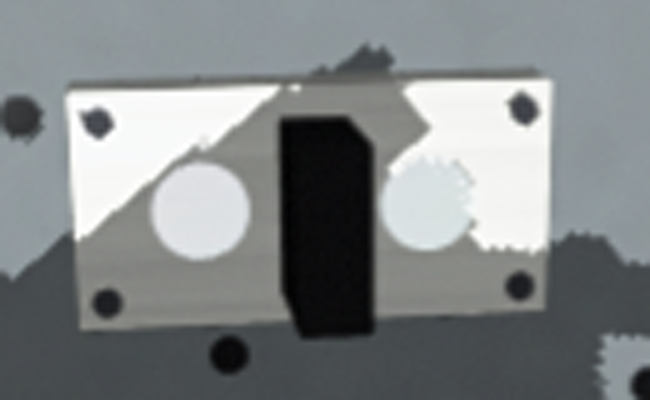

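View pics/u_top.png

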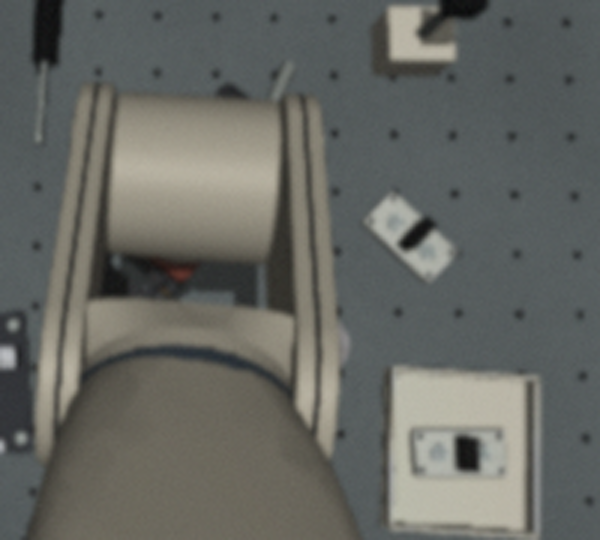

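```bash
python3 - <<'E'
from h import *
t,th=plate([(268.6,128.4),(365.4,125.8),(364,172),(271,175.6)],14)
m=yaw()[1]; print('TCP target',t+19*m[:2,2], m[:,2].round(3))
tl()
E
```

```text
plate c [642.1 -96.4] yaw -38.4 err [[0.0, 0.4], [0.4, 0.0], [-0.0, -0.3], [-0.4, -0.2]]
TCP target [643.40146317 -98.449398  ] [ 0.071 -0.105 -0.992]
t 28.95 tcp [ 611.5 -109.4  144.8] jawyaw -39.0 f [-0.  -0.5  0.5] w 44.9 q6 0.62
 tilt rad/tan 0.0885 -0.0911 tool x/y -0.9919 along jaw 0.1206 along toolx -0.0366 q [-0.1496  0.4804  1.7544 -0.1277  0.8244  0.6156] dq [ 0.001  0.007  0.    -0.001 -0.002  0.005]
```

Request:
drive_tool(
  plan=[
    {"slide":[0.015,0.005,-0.025],"yaw":0.5},
    {"slide":[0.015,0.005,-0.035],"yaw":0},
    {"slide":[0,0,-0.015],"yaw":0},
  ],
)

```text
time: 29.32
ee_pos: [644.1, -99.9, 72.2]
tcp_rot: [2.713, 1.307, 0.038]
ft_force: [0.1, 0.7, 1.1]
width: 44.8
```

```bash
python3 - <<'E'
from h import *
tl();shot('wrist','v.png')
E
```

```text
t 29.32 tcp [644.1 -99.9  72.2] jawyaw -38.4 f [0.1 0.7 1.1] w 44.8 q6 0.65
 tilt rad/tan 0.0942 -0.0922 tool x/y -0.9913 along jaw 0.1264 along toolx -0.0331 q [-0.1271  0.6197  1.7161 -0.1443  0.7188  0.6504] dq [-0.008  0.143  0.038 -0.036 -0.208  0.04 ]
```

View pics/v.png

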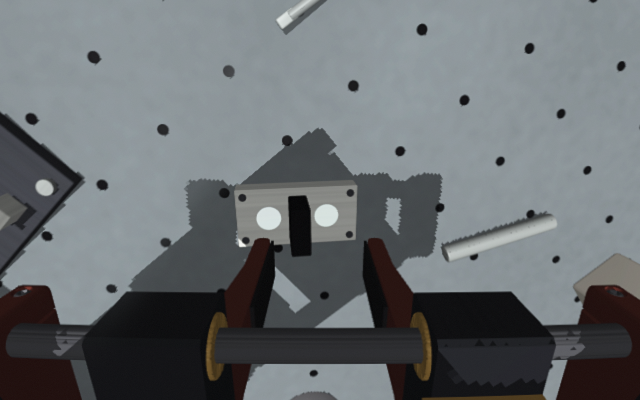

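Request:
drive_tool(
  plan=[
    {"slide":[0,0.001,-0.022],"yaw":0},
  ],
)

```text
time: 29.5
ee_pos: [643.8, -99.4, 50.4]
tcp_rot: [2.713, 1.306, 0.039]
ft_force: [0.3, 0.1, 0.3]
width: 45.0
```

```bash
python3 - <<'E'
from h import *
tl();shot('wrist','v2.png',2,(180,100,460,340))
E
```

```text
t 29.5 tcp [643.8 -99.4  50.4] jawyaw -38.4 f [0.3 0.1 0.3] w 45.0 q6 0.66
 tilt rad/tan 0.0949 -0.0925 tool x/y -0.9912 along jaw 0.1271 along toolx -0.0328 q [-0.1263  0.6519  1.7221 -0.1516  0.6804  0.6607] dq [ 0.012  0.299  0.063 -0.057 -0.317  0.083]
```

View pics/v2.png

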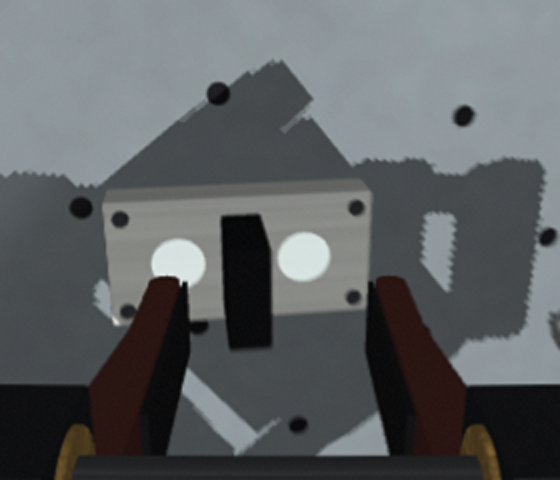

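Request:
drive_tool(
  plan=[
    {"slide":[-0.001,0.002,-0.017],"yaw":0},
    {"slide":[-0.001,0.001,-0.013],"yaw":0},
    {"slide":[0,0,0],"yaw":0},
  ],
  grip=0.03,
)

```text
time: 29.92
ee_pos: [639.1, -96.2, 17.2]
tcp_rot: [2.715, 1.307, 0.034]
ft_force: [-0.6, 1.6, 2.7]
width: 30.3
```

```bash
python3 - <<'E'
from h import *
tl();shot('wrist','v3.png',2,(180,100,460,340))
E
```

```text
t 29.93 tcp [639.1 -96.2  17.2] jawyaw -38.5 f [-0.6  1.6  2.7] w 30.3 q6 0.68
 tilt rad/tan 0.0905 -0.0929 tool x/y -0.9916 along jaw 0.1238 along toolx -0.0349 q [-0.1221  0.6999  1.7345 -0.1636  0.6252  0.6802] dq [-0.    -0.002  0.004 -0.001 -0.007 -0.002]
```

View pics/v3.png

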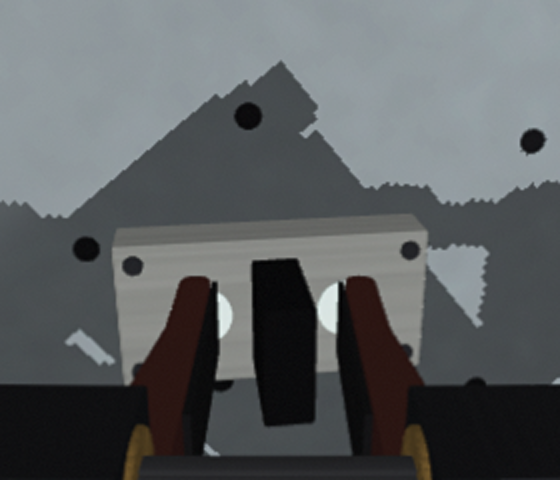

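Request:
drive_tool(
  plan=[
    {"slide":[0,0,0.003],"yaw":0},
    {"slide":[0,0,0],"yaw":0},
    {"slide":[0,0,0],"yaw":0},
    {"slide":[0,0,0],"yaw":0},
  ],
  grip=0.0,
)

```text
time: 30.48
ee_pos: [639.0, -96.0, 21.7]
tcp_rot: [2.715, 1.307, 0.034]
ft_force: [-1.4, 0.5, 3.4]
width: 13.2
```

```bash
python3 - <<'E'
from h import *
tl();shot('wrist','w.png',2,(180,100,460,340))
E
```

```text
t 30.48 tcp [639.  -96.   21.7] jawyaw -38.5 f [-1.4  0.5  3.4] w 13.2 q6 0.68
 tilt rad/tan 0.0904 -0.0928 tool x/y -0.9916 along jaw 0.1236 along toolx -0.0347 q [-0.1219  0.6924  1.7346 -0.1617  0.6325  0.6785] dq [ 0.001 -0.006  0.002  0.003  0.007 -0.001]
```

View pics/w.png

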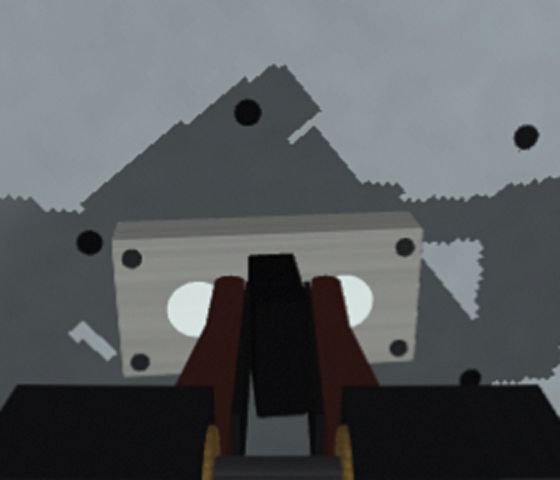

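Request:
drive_tool(
  plan=[
    {"slide":[0,0,0.015],"yaw":0},
    {"slide":[0,0,0.04],"yaw":0},
    {"slide":[-0.01,0.01,0.03],"yaw":2},
    {"slide":[-0.022,0.027,0.005],"yaw":6},
    {"slide":[-0.022,0.027,0],"yaw":6},
    {"slide":[-0.022,0.027,0],"yaw":6},
    {"slide":[-0.022,0.027,0],"yaw":6},
    {"slide":[-0.022,0.027,0],"yaw":6},
    {"slide":[-0.022,0.026,0],"yaw":6},
    {"slide":[-0.016,0.012,0],"yaw":5},
  ],
)

```text
time: 31.78
ee_pos: [481.2, 90.2, 122.4]
tcp_rot: [2.028, 2.24, 0.124]
ft_force: [-0.1, -0.8, -1.5]
width: 12.0
```

```bash
python3 - <<'E'
from h import *
tl();shot('wrist','x.png')
E
```

```text
t 31.77 tcp [481.2  90.2 122.4] jawyaw 5.8 f [-0.1 -0.8 -1.5] w 12.0 q6 0.15
 tilt rad/tan 0.1353 -0.0436 tool x/y -0.9898 along jaw 0.1371 along toolx -0.0315 q [ 0.1888  0.3357  2.084  -0.0795  0.5876  0.1527] dq [ 0.193 -0.157  0.242  0.102 -0.133 -0.597]
```

View pics/x.png

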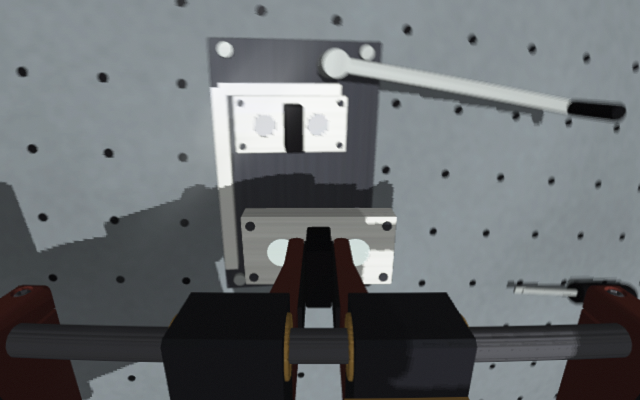

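Request:
drive_tool(
  plan=[
    {"slide":[-0.003,0.003,-0.02],"yaw":-0.5},
    {"slide":[-0.003,0.002,-0.025],"yaw":0},
    {"slide":[0,0,-0.015],"yaw":0},
  ],
)

```text
time: 32.2
ee_pos: [476.5, 95.9, 64.3]
tcp_rot: [2.035, 2.229, 0.131]
ft_force: [0.3, 0.7, -1.0]
width: 12.2
```

```bash
python3 - <<'E'
from h import *
tl();shot('wrist','y.png')
E
```

```text
t 32.2 tcp [476.5  95.9  64.3] jawyaw 5.3 f [ 0.3  0.7 -1. ] w 12.2 q6 0.21
 tilt rad/tan 0.1407 -0.0465 tool x/y -0.989 along jaw 0.1433 along toolx -0.0307 q [ 0.2043  0.4488  2.1188 -0.1123  0.4354  0.2118] dq [-0.006  0.243  0.018 -0.068 -0.297  0.081]
```

View pics/y.png

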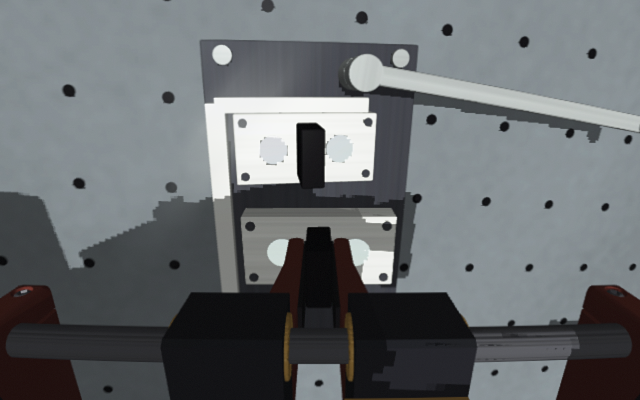

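Request:
drive_tool(
  plan=[
    {"slide":[0,0.001,-0.014],"yaw":0},
    {"slide":[-0.001,0.001,-0.01],"yaw":0},
  ],
)

```text
time: 32.5
ee_pos: [476.8, 97.6, 39.1]
tcp_rot: [2.036, 2.226, 0.132]
ft_force: [-0.2, 0.4, -1.4]
width: 11.8
```

```bash
python3 - <<'E'
from h import *
tl()
E
```

```text
t 32.5 tcp [476.8  97.6  39.1] jawyaw 5.2 f [-0.2  0.4 -1.4] w 11.8 q6 0.24
 tilt rad/tan 0.1418 -0.0473 tool x/y -0.9888 along jaw 0.1446 along toolx -0.0306 q [ 0.2081  0.5037  2.1237 -0.1318  0.375   0.2385] dq [ 0.02   0.166  0.017 -0.072 -0.2    0.1  ]
```

Request:
drive_tool(
  plan=[
    {"slide":[-0.001,0.001,-0.004],"yaw":0},
    {"slide":[-0.002,0.003,-0.001],"yaw":0},
  ],
)

```text
time: 32.75
ee_pos: [478.4, 101.6, 36.1]
tcp_rot: [2.031, 2.222, 0.141]
ft_force: [-0.4, -6.3, 15.5]
width: 12.9
```

Request:
drive_tool(
  plan=[
    {"slide":[-0.001,0.0025,0],"yaw":0},
    {"slide":[-0.001,0.0025,0],"yaw":0},
  ],
)

```text
time: 33.0
ee_pos: [477.6, 105.6, 37.4]
tcp_rot: [2.029, 2.221, 0.14]
ft_force: [0.7, -14.3, 7.9]
width: 12.1
```

```bash
python3 - <<'E'
from h import *
tl();shot('wrist','z.png',2,(180,100,460,340))
E
```

```text
t 33.0 tcp [477.6 105.6  37.4] jawyaw 5.3 f [  0.7 -14.3   7.9] w 12.1 q6 0.28
 tilt rad/tan 0.1504 -0.0526 tool x/y -0.9872 along jaw 0.1539 along toolx -0.0326 q [ 0.2275  0.5082  2.1244 -0.1533  0.3622  0.2769] dq [ 0.037 -0.011  0.004 -0.05   0.017  0.071]
```

View pics/z.png

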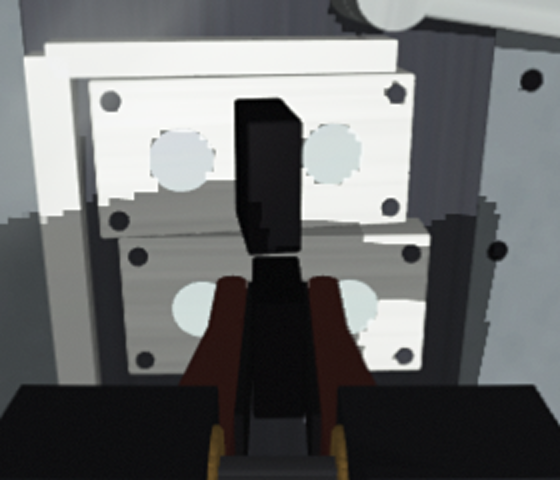

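Request:
drive_tool(
  plan=[
    {"slide":[-0.003,-0.001,0],"yaw":0},
    {"slide":[-0.003,0,0],"yaw":0},
  ],
)

```text
time: 33.3
ee_pos: [474.1, 104.7, 38.7]
tcp_rot: [2.028, 2.217, 0.146]
ft_force: [0.6, -1.0, -1.3]
width: 11.7
```

Request:
drive_tool(
  plan=[
    {"slide":[0,0,0],"yaw":0},
    {"slide":[0,0,0],"yaw":0},
    {"slide":[0,0,0.03],"yaw":0},
    {"slide":[0,0,0.05],"yaw":0},
  ],
  grip=0.045,
)

```text
time: 33.8
ee_pos: [470.2, 104.1, 116.4]
tcp_rot: [2.032, 2.223, 0.134]
ft_force: [1.1, 0.6, -0.2]
width: 44.4
```

```bash
python3 - <<'E'
from h import *
tl();shot('wrist','za.png',3,(190,60,420,240))
E
```

```text
t 33.8 tcp [470.2 104.1 116.4] jawyaw 5.3 f [ 1.1  0.6 -0.2] w 44.4 q6 0.22
 tilt rad/tan 0.1449 -0.0529 tool x/y -0.988 along jaw 0.1487 along toolx -0.0335 q [ 0.2283  0.3355  2.1101 -0.1037  0.5533  0.2229] dq [ 0.002 -0.842 -0.178  0.224  1.016 -0.255]
```

View pics/za.png

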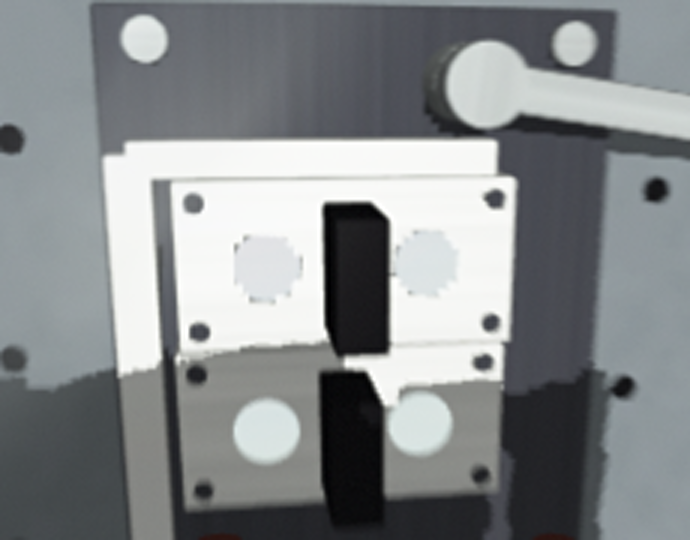

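Both carriers are tight side by side, each about 3 mm off the long fence, to be pushed later. The tilt is now 8.7°. Contact deflection visibly changes tilt, because each row starts from the measured pose. So I'll push outward against the fixed fixture edge to take tilt out.

Request:
drive_tool(
  plan=[
    {"slide":[-0.03,-0.009,0.01],"yaw":0},
    {"slide":[-0.03,-0.009,0],"yaw":0},
    {"slide":[-0.025,-0.008,0],"yaw":0},
    {"slide":[0,0,-0.03],"yaw":0},
    {"slide":[0,0,-0.03],"yaw":0},
  ],
  grip=0.0,
)

```text
time: 34.48
ee_pos: [389.3, 79.5, 75.5]
tcp_rot: [2.023, 2.213, 0.16]
ft_force: [0.6, 0.7, 0.1]
width: 1.0
```

```bash
python3 - <<'E'
from h import *
tl();shot('wrist','zb.png')
E
```

```text
t 34.48 tcp [389.3  79.5  75.5] jawyaw 5.3 f [0.6 0.7 0.1] w 1.0 q6 0.27
 tilt rad/tan 0.167 -0.0495 tool x/y -0.9847 along jaw 0.1689 along toolx -0.0302 q [ 0.2113  0.3343  2.3148 -0.1592  0.3288  0.268 ] dq [-0.     0.623  0.127 -0.272 -0.76   0.291]
```

View pics/zb.png

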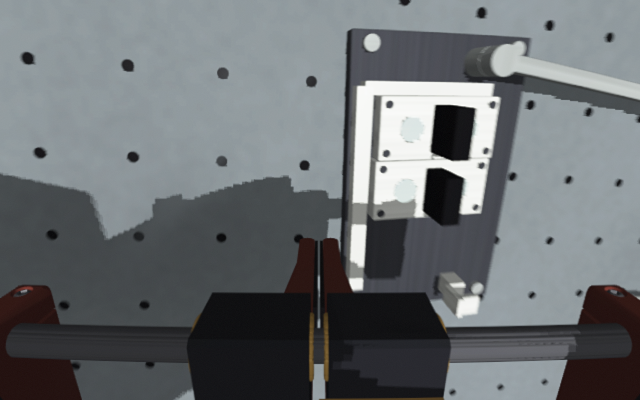

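Request:
drive_tool(
  plan=[
    {"slide":[-0.002,0,-0.025],"yaw":0},
    {"slide":[-0.002,0,-0.025],"yaw":0},
    {"slide":[0,0,-0.005],"yaw":0},
  ],
)

```text
time: 34.9
ee_pos: [383.1, 79.1, 16.4]
tcp_rot: [2.025, 2.217, 0.152]
ft_force: [0.3, -0.9, -0.1]
width: 0.5
```

Request:
drive_tool(
  plan=[
    {"slide":[0.007,0,0],"yaw":0},
  ],
)

```text
time: 35.02
ee_pos: [389.9, 79.0, 16.5]
tcp_rot: [2.025, 2.218, 0.15]
ft_force: [0.1, 0.1, -0.4]
width: 0.2
```

```bash
python3 - <<'E'
from h import *
tl()
E
```

```text
t 35.02 tcp [389.9  79.   16.5] jawyaw 5.3 f [ 0.1  0.1 -0.4] w 0.2 q6 0.42
 tilt rad/tan 0.1591 -0.0498 tool x/y -0.986 along jaw 0.1613 along toolx -0.0317 q [ 0.21    0.5001  2.3222 -0.3128  0.1678  0.4239] dq [-0.036  0.023 -0.133  0.221  0.089 -0.26 ]
```

Request:
drive_tool(
  plan=[
    {"slide":[0.007,0,0.001],"yaw":0},
    {"slide":[0.006,0,0],"yaw":0},
  ],
)

```text
time: 35.28
ee_pos: [405.6, 79.3, 19.2]
tcp_rot: [2.024, 2.216, 0.154]
ft_force: [-0.5, -0.2, 0.1]
width: 0.2
```

Request:
drive_tool(
  plan=[
    {"slide":[0.004,0,0],"yaw":0},
    {"slide":[0.004,0,0],"yaw":0},
  ],
)

```text
time: 35.52
ee_pos: [413.8, 79.1, 19.9]
tcp_rot: [2.025, 2.215, 0.153]
ft_force: [-11.7, 7.9, 7.8]
width: 0.7
```

```bash
python3 - <<'E'
from h import *
tl()
E
```

```text
t 35.52 tcp [413.8  79.1  19.9] jawyaw 5.3 f [-11.7   7.9   7.8] w 0.7 q6 0.34
 tilt rad/tan 0.1625 -0.0483 tool x/y -0.9855 along jaw 0.1641 along toolx -0.0316 q [ 0.1972  0.5026  2.2758 -0.245   0.2063  0.3432] dq [-0.008  0.011 -0.039  0.087  0.08  -0.099]
```

Request:
drive_tool(
  plan=[
    {"slide":[0.004,0,-0.001],"yaw":0},
    {"slide":[0.004,0,0],"yaw":0},
    {"slide":[0.004,0,0],"yaw":0},
  ],
)

```text
time: 35.9
ee_pos: [413.3, 76.5, 17.2]
tcp_rot: [2.034, 2.225, 0.124]
ft_force: [-9.7, 2.5, 6.2]
width: 0.8
```

```bash
python3 - <<'E'
from h import *
tl()
E
```

```text
t 35.9 tcp [413.3  76.5  17.2] jawyaw 5.3 f [-9.7  2.5  6.2] w 0.8 q6 0.31
 tilt rad/tan 0.1397 -0.0496 tool x/y -0.9889 along jaw 0.1422 along toolx -0.036 q [ 0.1923  0.5104  2.2632 -0.2217  0.2337  0.3147] dq [-0.013  0.017 -0.035  0.063  0.078 -0.079]
```

That works: tilt went from 0.163 to 0.140 in three rows at about 10 N. Continuing.

Request:
drive_tool(
  plan=[
    {"slide":[0.004,0,0],"yaw":0},
    {"slide":[0.004,0,0],"yaw":0},
    {"slide":[0.004,0,0],"yaw":0},
    {"slide":[0.004,0,0],"yaw":0},
    {"slide":[0.004,0,0],"yaw":0},
  ],
)

```text
time: 36.52
ee_pos: [413.4, 72.9, 14.2]
tcp_rot: [2.049, 2.242, 0.077]
ft_force: [-9.9, 1.3, 6.5]
width: 0.3
```

```bash
python3 - <<'E'
from h import *
tl()
E
```

```text
t 36.52 tcp [413.4  72.9  14.2] jawyaw 5.3 f [-9.9  1.3  6.5] w 0.3 q6 0.27
 tilt rad/tan 0.1028 -0.0511 tool x/y -0.9934 along jaw 0.1061 along toolx -0.0419 q [ 0.1845  0.5209  2.2407 -0.1882  0.2822  0.2732] dq [-0.012  0.016 -0.035  0.046  0.077 -0.058]
```

Request:
drive_tool(
  plan=[
    {"slide":[0.004,0.0005,0.001],"yaw":0},
    {"slide":[0.004,0.0005,0.001],"yaw":0},
    {"slide":[0.004,0.0005,0.001],"yaw":0},
    {"slide":[0.004,0.0005,0.001],"yaw":0},
    {"slide":[0.004,0.0005,0.001],"yaw":0},
    {"slide":[0.004,0.0005,0.001],"yaw":0},
    {"slide":[0.004,0.0005,0.001],"yaw":0},
    {"slide":[0.004,0.0005,0.001],"yaw":0},
  ],
)

```text
time: 37.52
ee_pos: [413.1, 72.7, 14.8]
tcp_rot: [2.077, 2.269, -0.001]
ft_force: [-7.5, 3.7, -3.1]
width: 0.4
```

```bash
python3 - <<'E'
from h import *
tl()
E
```

```text
t 37.52 tcp [413.1  72.7  14.8] jawyaw 5.1 f [-7.5  3.7 -3.1] w 0.4 q6 0.23
 tilt rad/tan 0.0394 -0.0518 tool x/y -0.9979 along jaw 0.0436 along toolx -0.0481 q [ 0.1843  0.5275  2.2004 -0.1418  0.3783  0.227 ] dq [-0.     0.009 -0.04   0.036  0.095 -0.037]
```

Request:
drive_tool(
  plan=[
    {"slide":[0.004,0.0,0.001],"yaw":0},
    {"slide":[0.004,0.0,0.001],"yaw":0},
    {"slide":[0.004,0.0,0.001],"yaw":0},
    {"slide":[0.004,0.0,0.001],"yaw":0},
    {"slide":[0.004,0.0,0.001],"yaw":0},
    {"slide":[0.004,0.0,0.001],"yaw":0},
    {"slide":[0.004,0.0,0.001],"yaw":0},
  ],
)

```text
time: 38.4
ee_pos: [413.1, 70.1, 15.9]
tcp_rot: [2.103, 2.292, -0.067]
ft_force: [-6.4, 4.8, -2.8]
width: 0.6
```

```bash
python3 - <<'E'
from h import *
tl()
E
```

```text
t 38.4 tcp [413.1  70.1  15.9] jawyaw 4.9 f [-6.4  4.8 -2.8] w 0.6 q6 0.19
 tilt rad/tan -0.0156 -0.0501 tool x/y -0.9986 along jaw -0.0114 along toolx -0.0511 q [ 0.1766  0.5351  2.1657 -0.1128  0.4593  0.192 ] dq [-0.007  0.011 -0.04   0.025  0.094 -0.035]
```

Tilt is nearly gone, −0.011 along the jaw. I'll back off, rise and go to the last carrier, about (620,-329), yaw about 47°.

Request:
drive_tool(
  plan=[
    {"slide":[-0.012,0,0],"yaw":0},
    {"slide":[0,0,0.03],"yaw":0},
    {"slide":[0,0,0.05],"yaw":0},
    {"slide":[0.005,-0.02,0.04],"yaw":4},
  ],
  grip=0.04,
)

```text
time: 38.9
ee_pos: [401.2, 49.9, 136.1]
tcp_rot: [2.019, 2.371, -0.075]
ft_force: [0.7, -0.1, -0.8]
width: 37.0
```

Request:
drive_tool(
  plan=[
    {"slide":[0.025,-0.045,0.002],"yaw":5},
    {"slide":[0.025,-0.045,0],"yaw":5},
    {"slide":[0.025,-0.045,0],"yaw":5},
    {"slide":[0.025,-0.045,0],"yaw":5},
    {"slide":[0.025,-0.045,0],"yaw":5},
    {"slide":[0.025,-0.045,0],"yaw":5},
    {"slide":[0.025,-0.045,0],"yaw":5},
    {"slide":[0.02,-0.035,0],"yaw":3},
    {"slide":[0,0,0],"yaw":0},
  ],
)

```text
time: 40.02
ee_pos: [600.4, -312.4, 142.5]
tcp_rot: [1.094, 2.89, -0.044]
ft_force: [-0.2, 0.8, -0.4]
width: 40.4
```

```bash
python3 - <<'E'
from h import *
tl();st=r.state();shot('wrist','zc.png')
print([ (p,u,back('wrist',u,21,st)[0].round(1)) for p,u in spot('wrist','carrier1_mid')])
E
```

```text
t 40.02 tcp [ 600.4 -312.4  142.5] jawyaw 48.5 f [-0.2  0.8 -0.4] w 40.4 q6 -1.32
 tilt rad/tan 0.0547 -0.0219 tool x/y -0.9983 along jaw -0.008 along toolx -0.0582 q [-0.4875  0.5658  1.6005 -0.027   0.9206 -1.319 ] dq [ 0.014 -0.015  0.051  0.01   0.009  0.009]
[(0.56, array([312. , 221.4]), array([ 621.6, -338.8,   21. ]))]
```

View pics/zc.png

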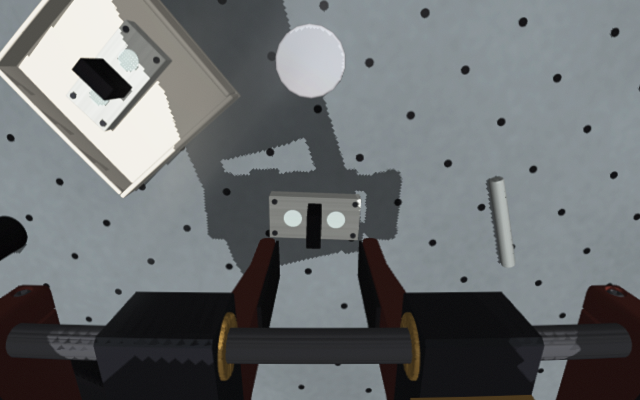

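```bash
python3 - <<'E'
from h import *
shot('wrist','zd.png',6,(260,180,370,255))
tl()
E
```

```text
t 40.17 tcp [ 598.8 -309.1  142.2] jawyaw 48.6 f [-0.4  0.3 -0.8] w 40.3 q6 -1.32
 tilt rad/tan 0.0515 -0.0216 tool x/y -0.9984 along jaw -0.0085 along toolx -0.0551 q [-0.4845  0.5635  1.6054 -0.0267  0.9212 -1.3176] dq [ 0.012 -0.01   0.008  0.001  0.    -0.004]
```

View pics/zd.png

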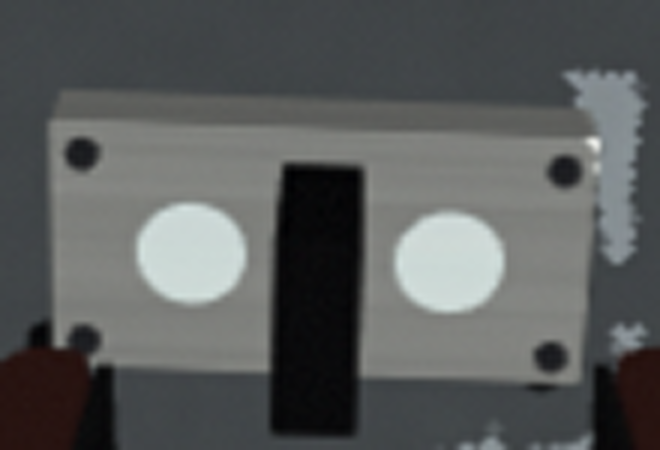

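```bash
python3 - <<'E'
from h import *
t,th=plate([(268.3,200),(359.5,202.8),(356.3,243.8),(268.8,241)],14)
m=yaw()[1]; print('TCP target',t+19*m[:2,2], m[:,2].round(3))
E
```

```text
plate c [ 623.2 -337.2] yaw 46.9 err [[-0.6, -0.3], [0.2, 0.4], [0.5, 0.2], [-0.1, -0.4]]
TCP target [ 623.86422188 -338.0007862 ] [ 0.036 -0.043 -0.998]
```

Request:
drive_tool(
  plan=[
    {"slide":[0.012,-0.015,-0.025],"yaw":-1},
    {"slide":[0.012,-0.015,-0.035],"yaw":-0.7},
    {"slide":[0,0,-0.015],"yaw":0},
  ],
)

```text
time: 40.55
ee_pos: [622.8, -335.5, 67.9]
tcp_rot: [1.132, 2.876, -0.043]
ft_force: [0.3, 0.5, -0.1]
width: 39.8
```

```bash
python3 - <<'E'
from h import *
tl();shot('wrist','ze.png',2,(180,100,460,340))
E
```

```text
t 40.55 tcp [ 622.8 -335.5   67.9] jawyaw 47.0 f [ 0.3  0.5 -0.1] w 39.8 q6 -1.3
 tilt rad/tan 0.0529 -0.0218 tool x/y -0.9984 along jaw -0.0077 along toolx -0.0566 q [-0.5015  0.701   1.5514 -0.0288  0.8363 -1.3036] dq [ 0.02   0.121  0.055 -0.002 -0.19   0.011]
```

View pics/ze.png

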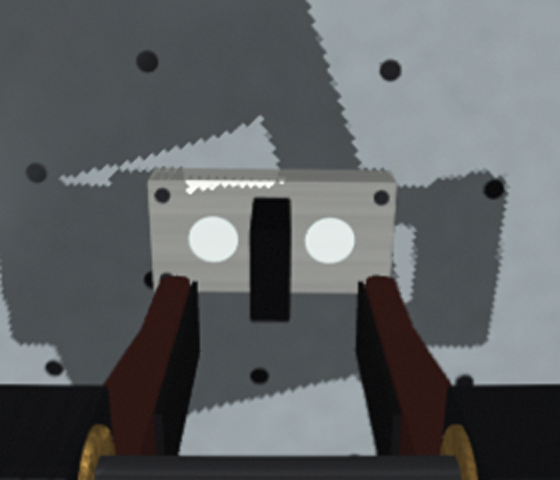

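Well aligned. Descending to the rib.

Request:
drive_tool(
  plan=[
    {"slide":[0.0005,-0.001,-0.025],"yaw":0},
    {"slide":[0,-0.001,-0.022],"yaw":0},
  ],
  grip=0.028,
)

```text
time: 40.85
ee_pos: [622.7, -334.8, 21.3]
tcp_rot: [1.129, 2.877, -0.043]
ft_force: [0.7, -0.6, -0.2]
width: 28.5
```

Request:
drive_tool(
  plan=[
    {"slide":[0,0,0],"yaw":0},
    {"slide":[0,0,0],"yaw":0},
    {"slide":[0,0,0],"yaw":0},
  ],
  grip=0.0,
)

```text
time: 41.22
ee_pos: [622.3, -333.7, 21.9]
tcp_rot: [1.128, 2.879, -0.043]
ft_force: [-0.0, 0.3, -1.2]
width: 12.0
```

```bash
python3 - <<'E'
from h import *
tl();shot('wrist','zf.png',2,(180,100,460,340))
E
```

```text
t 41.23 tcp [ 622.3 -333.7   21.9] jawyaw 47.2 f [-0.   0.3 -1.2] w 12.0 q6 -1.3
 tilt rad/tan 0.0524 -0.0215 tool x/y -0.9984 along jaw -0.0076 along toolx -0.056 q [-0.4998  0.7632  1.561  -0.0305  0.7651 -1.3023] dq [ 0.002 -0.008 -0.    -0.001  0.001 -0.   ]
```

View pics/zf.png

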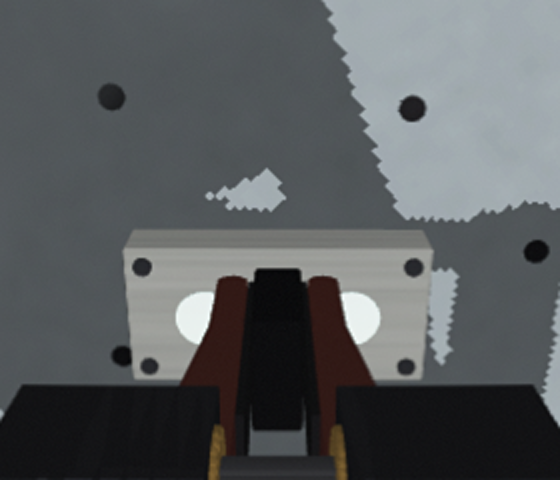

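Request:
drive_tool(
  plan=[
    {"slide":[0,0,0.015],"yaw":0},
    {"slide":[0,0,0.04],"yaw":0},
    {"slide":[-0.005,0.012,0.035],"yaw":-2},
    {"slide":[-0.017,0.046,0],"yaw":-5},
    {"slide":[-0.017,0.046,0],"yaw":-5},
    {"slide":[-0.017,0.046,0],"yaw":-5},
    {"slide":[-0.017,0.046,0],"yaw":-5},
  ],
)

```text
time: 42.15
ee_pos: [550.6, -137.3, 123.9]
tcp_rot: [1.677, 2.59, -0.055]
ft_force: [0.5, -0.1, -1.0]
width: 11.7
```

Request:
drive_tool(
  plan=[
    {"slide":[-0.017,0.046,0],"yaw":-5},
    {"slide":[-0.017,0.046,0],"yaw":-5},
    {"slide":[-0.017,0.046,0],"yaw":-5},
    {"slide":[-0.017,0.035,0],"yaw":-5},
    {"slide":[-0.005,0.01,0],"yaw":0},
  ],
)

```text
time: 42.78
ee_pos: [476.8, 52.8, 130.8]
tcp_rot: [2.112, 2.248, -0.06]
ft_force: [-0.1, -0.2, -1.1]
width: 11.6
```

```bash
python3 - <<'E'
from h import *
tl();shot('wrist','zg.png')
E
```

```text
t 42.77 tcp [476.8  52.8 130.8] jawyaw 3.6 f [-0.1 -0.2 -1.1] w 11.6 q6 0.14
 tilt rad/tan 0.0071 -0.0682 tool x/y -0.9976 along jaw 0.0104 along toolx -0.0676 q [ 0.1296  0.3528  2.0155 -0.0983  0.7699  0.1377] dq [ 0.168 -0.05   0.041 -0.012 -0.017  0.162]
```

View pics/zg.png

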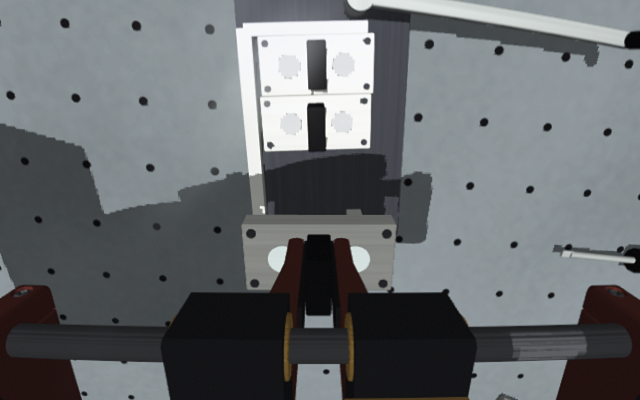

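Request:
drive_tool(
  plan=[
    {"slide":[0,0.004,-0.02],"yaw":1.2},
    {"slide":[0,0.004,-0.025],"yaw":0},
    {"slide":[0,0,-0.015],"yaw":0},
  ],
)

```text
time: 43.2
ee_pos: [481.2, 59.5, 72.6]
tcp_rot: [2.079, 2.27, -0.049]
ft_force: [-0.5, -1.4, -1.3]
width: 11.9
```

```bash
python3 - <<'E'
from h import *
tl();shot('wrist','zh.png')
E
```

```text
t 43.2 tcp [481.2  59.5  72.6] jawyaw 5.1 f [-0.5 -1.4 -1.3] w 11.9 q6 0.15
 tilt rad/tan 0.0167 -0.0684 tool x/y -0.9975 along jaw 0.019 along toolx -0.0676 q [ 0.1424  0.4632  2.036  -0.1168  0.6303  0.1485] dq [-0.016  0.221  0.029 -0.045 -0.275  0.036]
```

View pics/zh.png

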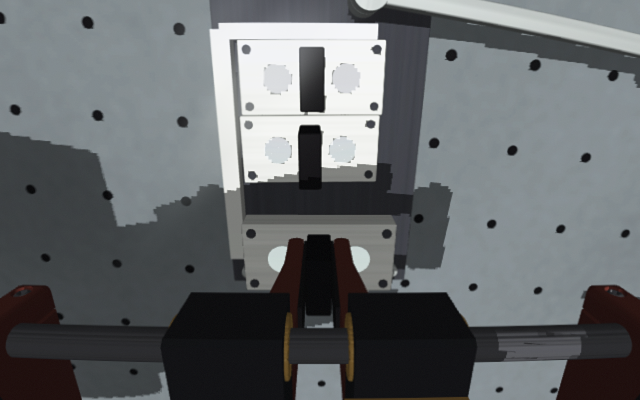

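Request:
drive_tool(
  plan=[
    {"slide":[-0.004,0.004,-0.01],"yaw":0},
    {"slide":[-0.003,0.001,-0.015],"yaw":0},
  ],
)

```text
time: 43.5
ee_pos: [474.8, 63.7, 46.3]
tcp_rot: [2.08, 2.268, -0.048]
ft_force: [-0.0, -0.6, -1.7]
width: 11.6
```

```bash
python3 - <<'E'
from h import *
tl();shot('wrist','zi.png',2,(180,100,460,340))
E
```

```text
t 43.5 tcp [474.8  63.7  46.3] jawyaw 5.0 f [-0.  -0.6 -1.7] w 11.6 q6 0.18
 tilt rad/tan 0.0168 -0.0687 tool x/y -0.9975 along jaw 0.02 along toolx -0.0676 q [ 0.1531  0.5098  2.0552 -0.1292  0.5649  0.1754] dq [ 0.016  0.231  0.07  -0.059 -0.305  0.089]
```

View pics/zi.png

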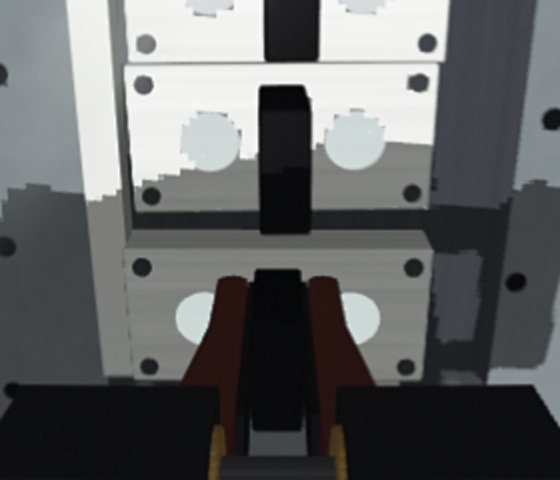

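Request:
drive_tool(
  plan=[
    {"slide":[0.002,0.0,-0.006],"yaw":0},
    {"slide":[0.0005,0,-0.005],"yaw":0},
  ],
)

```text
time: 43.8
ee_pos: [476.2, 63.6, 33.1]
tcp_rot: [2.08, 2.27, -0.051]
ft_force: [1.4, -1.7, 16.2]
width: 11.8
```

```bash
python3 - <<'E'
from h import *
tl();
E
```

```text
t 43.8 tcp [476.2  63.6  33.1] jawyaw 5.0 f [ 1.4 -1.7 16.2] w 11.8 q6 0.18
 tilt rad/tan 0.0145 -0.0688 tool x/y -0.9975 along jaw 0.0176 along toolx -0.0679 q [ 0.1525  0.5386  2.0528 -0.1345  0.541   0.1803] dq [-0.001  0.068 -0.02  -0.029 -0.085  0.019]
```

On the deck at z 33.1, as expected. Dragging toward the neighbour.

Request:
drive_tool(
  plan=[
    {"slide":[-0.0005,0.0025,0.001],"yaw":0},
    {"slide":[-0.0005,0.0025,0],"yaw":0},
  ],
)

```text
time: 44.05
ee_pos: [475.8, 68.6, 34.0]
tcp_rot: [2.08, 2.269, -0.05]
ft_force: [-1.8, -1.1, -1.6]
width: 11.7
```

Request:
drive_tool(
  plan=[
    {"slide":[-0.0005,0.0025,0],"yaw":0},
    {"slide":[0,0.002,0],"yaw":0},
  ],
)

```text
time: 44.3
ee_pos: [475.2, 70.2, 34.5]
tcp_rot: [2.075, 2.27, -0.057]
ft_force: [2.2, -16.6, -1.2]
width: 11.7
```

```bash
python3 - <<'E'
from h import *
tl();shot('wrist','zj.png',2,(180,100,460,340))
E
```

```text
t 44.3 tcp [475.2  70.2  34.5] jawyaw 5.2 f [  2.2 -16.6  -1.2] w 11.7 q6 0.2
 tilt rad/tan 0.0124 -0.0738 tool x/y -0.9972 along jaw 0.0165 along toolx -0.0728 q [ 0.1696  0.5364  2.0513 -0.1427  0.5477  0.2015] dq [ 0.022  0.    -0.008 -0.033  0.019  0.034]
```

View pics/zj.png

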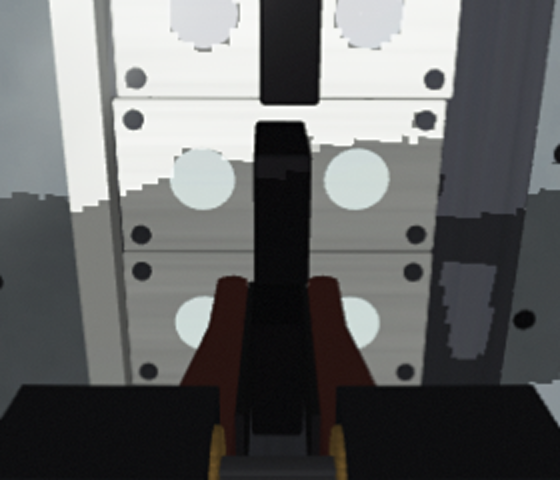

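Request:
drive_tool(
  plan=[
    {"slide":[0,0,0],"yaw":0},
    {"slide":[0,0,0],"yaw":0},
    {"slide":[0,0,0.03],"yaw":0},
    {"slide":[0,0,0.04],"yaw":0},
  ],
  grip=0.03,
)

```text
time: 44.85
ee_pos: [473.5, 70.4, 104.0]
tcp_rot: [2.077, 2.273, -0.062]
ft_force: [0.2, 0.3, 0.4]
width: 30.1
```

```bash
python3 - <<'E'
from h import *
tl();shot('wrist','zk.png',2,(180,0,460,240))
E
```

```text
t 44.85 tcp [473.5  70.4 104. ] jawyaw 5.2 f [0.2 0.3 0.4] w 30.1 q6 0.17
 tilt rad/tan 0.0076 -0.0734 tool x/y -0.9973 along jaw 0.0118 along toolx -0.0727 q [ 0.1704  0.4003  2.0312 -0.1135  0.7073  0.1667] dq [ 0.006 -0.621 -0.12   0.118  0.743 -0.145]
```

View pics/zk.png

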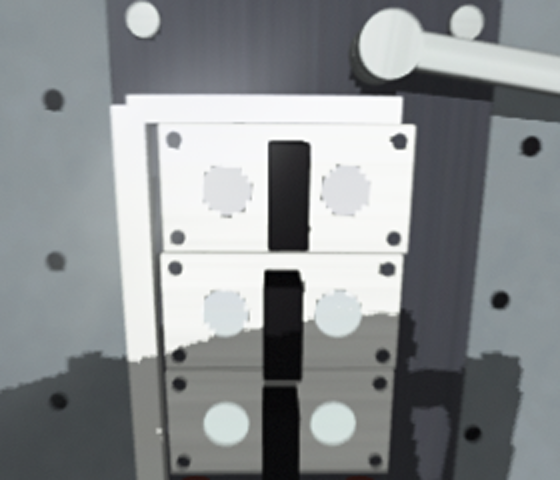

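The three carriers are tight in a row, with 2–4 mm gaps to the long fence. I'll push each outer end in at plate height with closed fingers, first carrier first.

Request:
drive_tool(
  plan=[
    {"slide":[0.03,0.04,0],"yaw":0},
    {"slide":[0.03,0.038,0],"yaw":0},
    {"slide":[0,0,-0.02],"yaw":0},
    {"slide":[0,0,-0.03],"yaw":0},
  ],
  grip=0.0,
)

```text
time: 45.4
ee_pos: [541.6, 154.1, 62.3]
tcp_rot: [2.071, 2.266, -0.037]
ft_force: [-0.2, -0.1, -0.2]
width: 0.5
```

```bash
python3 - <<'E'
from h import *
tl();shot('wrist','zl.png')
E
```

```text
t 45.4 tcp [541.6 154.1  62.3] jawyaw 5.2 f [-0.2 -0.1 -0.2] w 0.5 q6 0.29
 tilt rad/tan 0.0173 -0.0736 tool x/y -0.9971 along jaw 0.0306 along toolx -0.0689 q [ 0.2966  0.5621  1.8679 -0.1152  0.699   0.2944] dq [ 0.017  0.411  0.037 -0.057 -0.486  0.083]
```

View pics/zl.png

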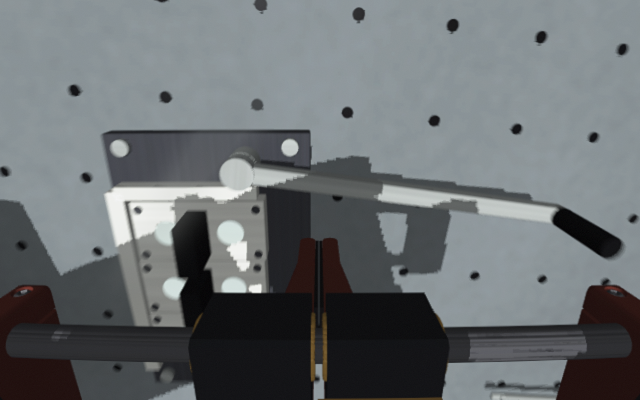

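Request:
drive_tool(
  plan=[
    {"slide":[-0.001,-0.002,-0.022],"yaw":0},
    {"slide":[-0.001,-0.003,-0.019],"yaw":0},
    {"slide":[-0.004,0,0],"yaw":0},
  ],
)

```text
time: 45.82
ee_pos: [532.7, 149.0, 16.5]
tcp_rot: [2.072, 2.269, -0.045]
ft_force: [-0.3, 0.8, 0.4]
width: 0.4
```

```bash
python3 - <<'E'
from h import *
tl()
E
```

```text
t 45.83 tcp [532.7 149.   16.5] jawyaw 5.3 f [-0.3  0.8  0.4] w 0.4 q6 0.31
 tilt rad/tan 0.0114 -0.0732 tool x/y -0.9973 along jaw 0.0244 along toolx -0.0697 q [ 0.2923  0.6339  1.8927 -0.1287  0.6089  0.3069] dq [ 0.024 -0.053  0.068 -0.007 -0.032  0.026]
```

Request:
drive_tool(
  plan=[
    {"slide":[-0.005,0,0.001],"yaw":0},
    {"slide":[-0.005,0,0.0],"yaw":0},
    {"slide":[-0.003,0,0.0],"yaw":0},
  ],
)

```text
time: 46.2
ee_pos: [519.7, 149.6, 19.9]
tcp_rot: [2.071, 2.269, -0.041]
ft_force: [1.9, 0.3, -0.8]
width: 0.3
```

Request:
drive_tool(
  plan=[
    {"slide":[-0.003,0,0.0],"yaw":0},
  ],
)

```text
time: 46.32
ee_pos: [517.2, 149.8, 20.6]
tcp_rot: [2.07, 2.268, -0.039]
ft_force: [0.9, -0.7, -0.3]
width: 0.5
```

Request:
drive_tool(
  plan=[
    {"slide":[-0.002,0,0.0],"yaw":0},
  ],
)

```text
time: 46.45
ee_pos: [515.3, 149.9, 20.9]
tcp_rot: [2.07, 2.268, -0.038]
ft_force: [0.6, -0.9, -1.1]
width: 0.5
```

Request:
drive_tool(
  plan=[
    {"slide":[-0.002,0,-0.0005],"yaw":0},
  ],
)

```text
time: 46.58
ee_pos: [515.1, 150.0, 20.9]
tcp_rot: [2.068, 2.267, -0.033]
ft_force: [7.7, -4.6, -2.1]
width: 0.4
```

Request:
drive_tool(
  plan=[
    {"slide":[-0.002,0,-0.001],"yaw":0},
  ],
)

```text
time: 46.7
ee_pos: [515.1, 150.2, 20.6]
tcp_rot: [2.066, 2.265, -0.028]
ft_force: [5.0, -1.9, 1.8]
width: 0.4
```

```bash
python3 - <<'E'
from h import *
tl();shot('wrist','zm.png',2,(100,100,380,340))
E
```

```text
t 46.7 tcp [515.1 150.2  20.6] jawyaw 5.3 f [ 5.  -1.9  1.8] w 0.4 q6 0.33
 tilt rad/tan 0.0235 -0.0742 tool x/y -0.997 along jaw 0.0371 along toolx -0.0681 q [ 0.3046  0.6088  1.9378 -0.1372  0.5773  0.327 ] dq [ 0.005 -0.003  0.021 -0.018 -0.05   0.019]
```

View pics/zm.png

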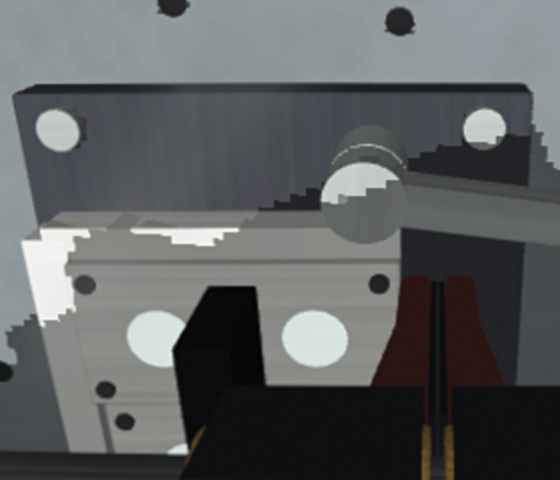

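First carrier is flush on both fences. Contact came at TCP x about 515, and force rose without further motion. Now the second.

Request:
drive_tool(
  plan=[
    {"slide":[0.009,0,0],"yaw":0},
    {"slide":[0.003,-0.02,0],"yaw":0},
    {"slide":[0.001,-0.02,-0.001],"yaw":0},
    {"slide":[0,0,0],"yaw":0},
  ],
)

```text
time: 47.25
ee_pos: [527.8, 107.2, 19.0]
tcp_rot: [2.067, 2.266, -0.032]
ft_force: [0.1, 0.6, 0.2]
width: -0.0
```

Request:
drive_tool(
  plan=[
    {"slide":[-0.004,0,0],"yaw":0},
    {"slide":[-0.003,0,0],"yaw":0},
  ],
)

```text
time: 47.5
ee_pos: [520.4, 106.9, 18.9]
tcp_rot: [2.068, 2.265, -0.032]
ft_force: [1.1, 0.3, 0.5]
width: 0.3
```

Request:
drive_tool(
  plan=[
    {"slide":[-0.003,0,0],"yaw":0},
  ],
)

```text
time: 47.62
ee_pos: [518.8, 107.3, 19.3]
tcp_rot: [2.065, 2.265, -0.028]
ft_force: [8.9, -5.7, -1.1]
width: 0.2
```

Request:
drive_tool(
  plan=[
    {"slide":[-0.002,0,0],"yaw":0},
  ],
)

```text
time: 47.75
ee_pos: [518.7, 107.8, 19.9]
tcp_rot: [2.062, 2.264, -0.023]
ft_force: [5.8, -4.0, -1.0]
width: 0.4
```

Request:
drive_tool(
  plan=[
    {"slide":[0.009,0,0],"yaw":0},
    {"slide":[0.003,-0.02,0],"yaw":0},
    {"slide":[0.001,-0.018,-0.001],"yaw":0},
    {"slide":[0,0,0],"yaw":0},
  ],
)

```text
time: 48.25
ee_pos: [532.3, 69.9, 18.9]
tcp_rot: [2.061, 2.267, -0.023]
ft_force: [0.8, 0.2, -0.3]
width: 0.5
```

Request:
drive_tool(
  plan=[
    {"slide":[-0.004,0,0],"yaw":0},
    {"slide":[-0.003,0,0],"yaw":0},
  ],
)

```text
time: 48.5
ee_pos: [524.8, 70.3, 18.8]
tcp_rot: [2.061, 2.266, -0.023]
ft_force: [0.8, -0.3, -0.7]
width: 0.4
```

Request:
drive_tool(
  plan=[
    {"slide":[-0.003,0,0],"yaw":0},
  ],
)

```text
time: 48.62
ee_pos: [522.0, 70.6, 19.0]
tcp_rot: [2.06, 2.266, -0.022]
ft_force: [3.4, -1.9, -0.6]
width: 0.7
```

Request:
drive_tool(
  plan=[
    {"slide":[-0.002,0,0],"yaw":0},
  ],
)

```text
time: 48.75
ee_pos: [521.9, 70.9, 19.5]
tcp_rot: [2.057, 2.266, -0.017]
ft_force: [7.6, -5.0, -0.5]
width: 0.2
```

Request:
drive_tool(
  plan=[
    {"slide":[0.009,0,0],"yaw":0},
    {"slide":[0,0,0.025],"yaw":0},
    {"slide":[0,0,0.05],"yaw":0},
    {"slide":[-0.03,0,0.02],"yaw":0},
    {"slide":[-0.03,0,0],"yaw":0},
  ],
)

```text
time: 49.38
ee_pos: [471.6, 72.1, 116.9]
tcp_rot: [2.058, 2.267, -0.018]
ft_force: [0.7, 0.5, -0.7]
width: 0.5
```

```bash
python3 - <<'E'
from h import *
tl();shot('wrist','zn.png',3,(190,0,450,200))
E
```

```text
t 49.38 tcp [471.6  72.1 116.9] jawyaw 5.6 f [ 0.7  0.5 -0.7] w 0.5 q6 0.16
 tilt rad/tan 0.0413 -0.0694 tool x/y -0.9967 along jaw 0.0449 along toolx -0.0668 q [ 0.1723  0.3624  2.0507 -0.1104  0.6916  0.1597] dq [ 0.087 -0.282  0.485 -0.028 -0.215  0.126]
```

View pics/zn.png

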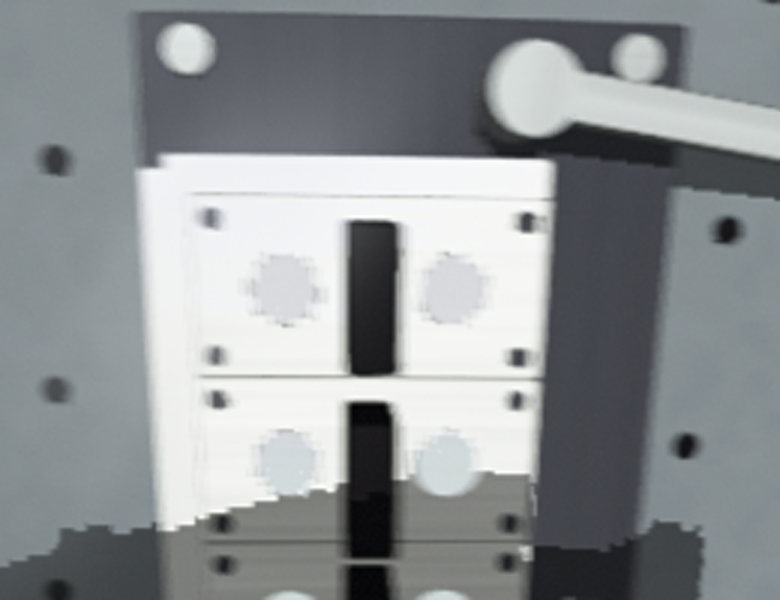

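All three ends are flush against the long fence, each with a contact force of 6–8 N. One side push next, to close any seams.

Request:
drive_tool(
  plan=[
    {"slide":[0.002,-0.025,0],"yaw":0},
    {"slide":[0.001,-0.027,0],"yaw":0},
    {"slide":[0,0,-0.03],"yaw":0},
    {"slide":[0,0,-0.03],"yaw":0},
  ],
)

```text
time: 49.92
ee_pos: [472.5, 19.1, 56.9]
tcp_rot: [2.056, 2.269, -0.018]
ft_force: [-0.9, 0.0, 0.3]
width: 0.4
```

```bash
python3 - <<'E'
from h import *
tl();shot('wrist','zo.png')
E
```

```text
t 49.92 tcp [472.5  19.1  56.9] jawyaw 5.7 f [-0.9  0.   0.3] w 0.4 q6 0.07
 tilt rad/tan 0.0483 -0.0643 tool x/y -0.9968 along jaw 0.0444 along toolx -0.0668 q [ 0.0579  0.4739  2.087  -0.1278  0.537   0.0681] dq [-0.01   0.489  0.057 -0.107 -0.57   0.122]
```

View pics/zo.png

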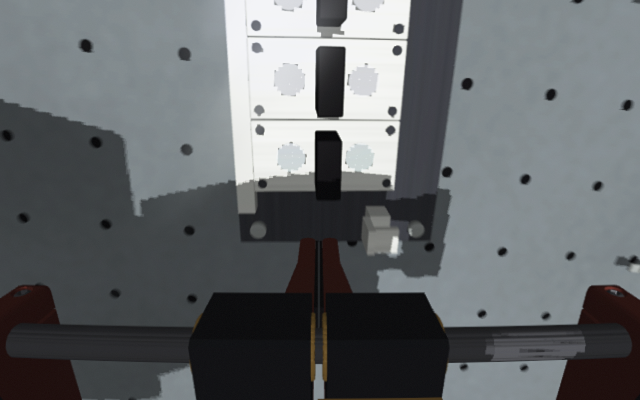

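Request:
drive_tool(
  plan=[
    {"slide":[-0.003,0,-0.02],"yaw":0},
    {"slide":[-0.003,0,-0.016],"yaw":0},
  ],
)

```text
time: 50.22
ee_pos: [465.5, 19.2, 17.2]
tcp_rot: [2.059, 2.272, -0.024]
ft_force: [-0.5, 0.7, 0.1]
width: 0.4
```

Request:
drive_tool(
  plan=[
    {"slide":[0,0.004,0],"yaw":0},
    {"slide":[0,0.004,0],"yaw":0},
    {"slide":[0,0.002,0],"yaw":0},
  ],
)

```text
time: 50.6
ee_pos: [466.0, 30.1, 17.8]
tcp_rot: [2.059, 2.273, -0.026]
ft_force: [0.5, 0.4, 1.8]
width: 0.2
```

Request:
drive_tool(
  plan=[
    {"slide":[0,0.003,0],"yaw":0},
  ],
)

```text
time: 50.72
ee_pos: [466.0, 32.4, 18.3]
tcp_rot: [2.057, 2.274, -0.028]
ft_force: [1.3, -30.4, 0.2]
width: 0.6
```

Firm contact at −30 N, so the row is tight. Backing off and locating the bar pin.

Request:
drive_tool(
  plan=[
    {"slide":[0,-0.008,0],"yaw":0},
    {"slide":[0,0,0.03],"yaw":0},
    {"slide":[0,0,0.05],"yaw":0},
    {"slide":[0.02,0.02,0.04],"yaw":0},
    {"slide":[0.035,0.03,0.01],"yaw":0},
    {"slide":[0.035,0.03,0],"yaw":0},
    {"slide":[0.035,0.03,0],"yaw":0},
    {"slide":[0.035,0.02,0],"yaw":0},
    {"slide":[0.02,0.01,0],"yaw":0},
  ],
  grip=0.06,
)

```text
time: 51.85
ee_pos: [650.1, 168.5, 158.0]
tcp_rot: [2.058, 2.27, -0.019]
ft_force: [-0.5, -0.4, -0.6]
width: 59.7
```

```bash
python3 - <<'E'
from h import *
tl();shot('wrist','zp.png');shot('top','zp_top.png',3,(220,150,420,310))
E
```

```text
t 51.85 tcp [650.1 168.5 158. ] jawyaw 5.7 f [-0.5 -0.4 -0.6] w 59.7 q6 0.22
 tilt rad/tan 0.032 -0.0714 tool x/y -0.9969 along jaw 0.0426 along toolx -0.0654 q [ 0.2691  0.5502  1.5872 -0.0869  0.9749  0.2187] dq [ 0.056  0.233 -0.421  0.011  0.205  0.036]
```

View pics/zp.png

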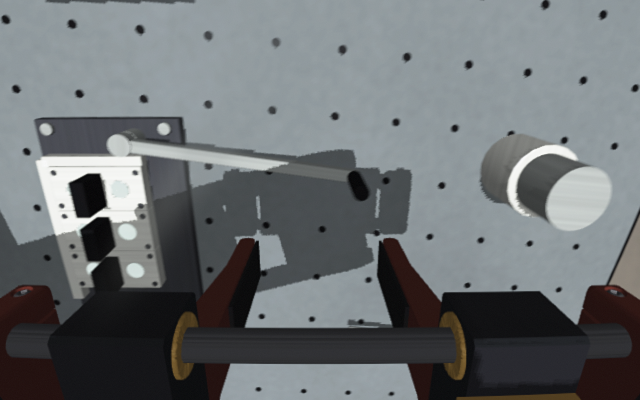

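View pics/zp_top.png

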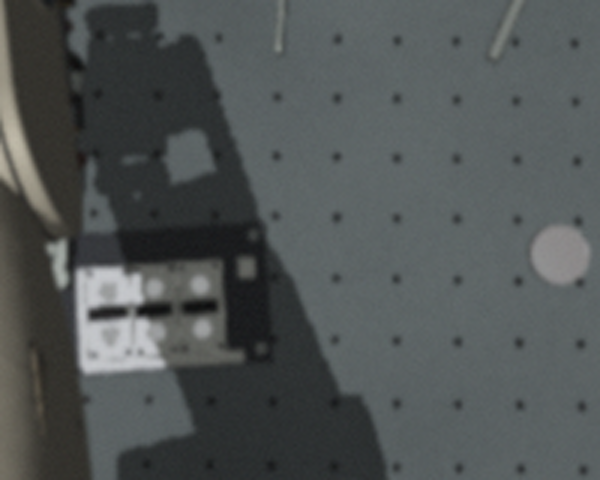

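```bash
python3 - <<'E'
from h import *
print(back('wrist',[(361.5,193)],79).round(1),back('wrist',[(353,178)],42).round(1))
for p,u in spot('wrist','bar_pin'): print(p,u,back('wrist',u,59).round(1))
for x in [(683,180)]:
  d=np.array(x)-[496.9,188.3];print(np.hypot(*d),np.degrees(np.arctan2(d[1],d[0])))
E
```

```text
[[684.2 178.8  79. ]] [[683.1 178.3  42. ]]
0.62 [353.5 183.1] [[679.2 178.5  59. ]]
186.28499671202727 -2.5536809886928737
```

Request:
drive_tool(
  plan=[
    {"slide":[0.011,0.003,-0.015],"yaw":0},
    {"slide":[0.011,0.003,-0.025],"yaw":0},
    {"slide":[0.006,0.002,-0.015],"yaw":0},
  ],
)

```text
time: 52.38
ee_pos: [676.1, 174.3, 100.9]
tcp_rot: [2.06, 2.269, -0.021]
ft_force: [0.3, -0.1, 0.4]
width: 59.9
```

```bash
python3 - <<'E'
from h import *
tl();shot('wrist','zq.png')
E
```

```text
t 52.38 tcp [676.1 174.3 100.9] jawyaw 5.6 f [ 0.3 -0.1  0.4] w 59.9 q6 0.23
 tilt rad/tan 0.0307 -0.0715 tool x/y -0.997 along jaw 0.0412 along toolx -0.0657 q [ 0.2671  0.656   1.5468 -0.0912  0.9111  0.2254] dq [ 0.003  0.209 -0.082 -0.009 -0.143  0.02 ]
```

View pics/zq.png

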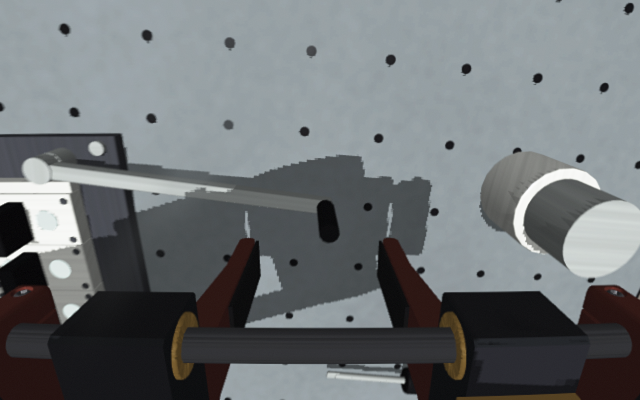

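Request:
drive_tool(
  plan=[
    {"slide":[0.003,0.001,-0.02],"yaw":0},
    {"slide":[0.003,0.001,-0.018],"yaw":0},
    {"slide":[0.001,0.0005,-0.006],"yaw":0},
  ],
)

```text
time: 52.8
ee_pos: [682.5, 176.4, 52.2]
tcp_rot: [2.061, 2.27, -0.024]
ft_force: [-0.3, 0.3, -0.0]
width: 59.9
```

Request:
drive_tool(
  plan=[
    {"slide":[0,0,0],"yaw":0},
    {"slide":[0,0,0],"yaw":0},
    {"slide":[0,0,0],"yaw":0},
    {"slide":[0,0,0],"yaw":0},
    {"slide":[0,0,0],"yaw":0},
    {"slide":[0,0,0],"yaw":0},
  ],
  grip=0.0,
)

```text
time: 53.55
ee_pos: [683.0, 176.7, 53.7]
tcp_rot: [2.061, 2.269, -0.022]
ft_force: [0.6, 0.3, -0.9]
width: 11.6
```

```bash
python3 - <<'E'
from h import *
tl();shot('wrist','zr.png',2,(180,100,460,340))
E
```

```text
t 53.55 tcp [683.  176.7  53.7] jawyaw 5.6 f [ 0.6  0.3 -0.9] w 11.6 q6 0.23
 tilt rad/tan 0.0298 -0.0714 tool x/y -0.997 along jaw 0.0404 along toolx -0.0657 q [ 0.2678  0.7274  1.5402 -0.096   0.8475  0.234 ] dq [ 0.001 -0.002  0.002  0.002 -0.002 -0.001]
```

View pics/zr.png

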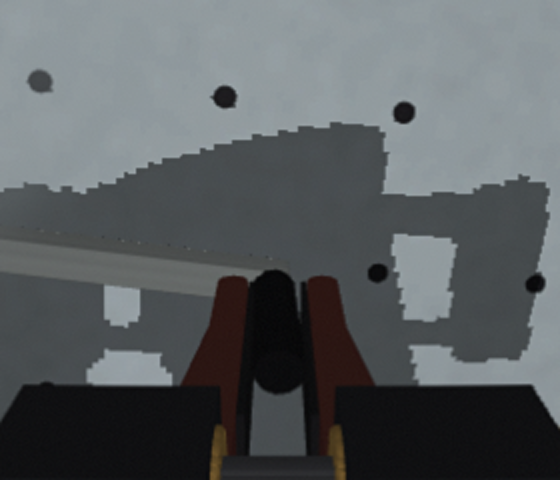

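Request:
drive_tool(
  plan=[
    {"slide":[-0.002,-0.0195,0],"yaw":0},
    {"slide":[-0.004,-0.019,0],"yaw":0},
    {"slide":[-0.006,-0.0185,0],"yaw":0},
    {"slide":[-0.008,-0.018,0],"yaw":0},
    {"slide":[-0.01,-0.017,0],"yaw":0},
  ],
)

```text
time: 54.22
ee_pos: [649.1, 79.0, 53.4]
tcp_rot: [2.064, 2.271, -0.025]
ft_force: [-4.4, 5.8, 5.2]
width: 11.7
```

```bash
cat >> h.py <<'E'
def arc():
    s=r.state(); p=s['ee_pos'][:2]-19*yaw()[1][:2,2]-np.array([496.9,188.3]);print('R',np.hypot(*p).round(1),'ang',np.degrees(np.arctan2(p[1],p[0])).round(1),'open',(np.degrees(np.arctan2(p[1],p[0]))+85.2).round(1))
E
python3 - <<'E'
from h import *
tl();arc()
E
```

```text
t 54.23 tcp [649.1  79.   53.4] jawyaw 5.5 f [-4.4  5.8  5.2] w 11.7 q6 0.11
 tilt rad/tan 0.0348 -0.0656 tool x/y -0.9972 along jaw 0.0364 along toolx -0.0645 q [ 0.1342  0.667   1.6719 -0.0949  0.7709  0.106 ] dq [-0.204 -0.126  0.275  0.005 -0.136 -0.189]
R 186.0 ang -35.5 open 49.7
```

Request:
drive_tool(
  plan=[
    {"slide":[-0.012,-0.015,0],"yaw":0},
    {"slide":[-0.0135,-0.014,0],"yaw":0},
    {"slide":[-0.015,-0.0125,0],"yaw":0},
    {"slide":[-0.0165,-0.0105,0],"yaw":0},
  ],
)

```text
time: 54.72
ee_pos: [586.2, 23.0, 53.3]
tcp_rot: [2.07, 2.271, -0.027]
ft_force: [-0.7, 5.4, -0.9]
width: 11.3
```

```bash
python3 - <<'E'
from h import *
tl();arc()
E
```

```text
t 54.73 tcp [586.2  23.   53.3] jawyaw 5.4 f [-0.7  5.4 -0.9] w 11.3 q6 0.03
 tilt rad/tan 0.037 -0.0611 tool x/y -0.9974 along jaw 0.0336 along toolx -0.0628 q [ 0.0513  0.5947  1.8306 -0.0977  0.6823  0.0336] dq [-0.141 -0.155  0.345 -0.005 -0.19  -0.116]
R 186.6 ang -61.7 open 23.5
```

Request:
drive_tool(
  plan=[
    {"slide":[-0.0185,-0.0085,0],"yaw":0},
    {"slide":[-0.019,-0.0065,0],"yaw":0},
    {"slide":[-0.012,-0.003,0],"yaw":0},
  ],
)

```text
time: 55.1
ee_pos: [533.6, 2.0, 53.3]
tcp_rot: [2.071, 2.268, -0.025]
ft_force: [0.3, 6.8, -1.8]
width: 11.3
```

```bash
python3 - <<'E'
from h import *
tl();arc();shot('wrist','zs.png')
E
```

```text
t 55.1 tcp [533.6   2.   53.3] jawyaw 5.3 f [ 0.3  6.8 -1.8] w 11.3 q6 0.01
 tilt rad/tan 0.0405 -0.0597 tool x/y -0.9974 along jaw 0.0351 along toolx -0.0629 q [ 0.0165  0.5406  1.9516 -0.105   0.6121  0.0102] dq [-0.045 -0.097  0.221 -0.007 -0.135 -0.028]
R 188.6 ang -79.0 open 6.2
```

View pics/zs.png

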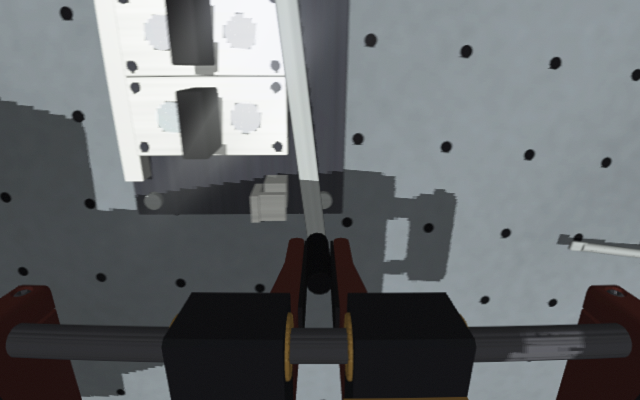

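Request:
drive_tool(
  plan=[
    {"slide":[-0.008,0,0],"yaw":0},
    {"slide":[-0.006,0,0],"yaw":0},
  ],
)

```text
time: 55.4
ee_pos: [519.1, 0.1, 53.4]
tcp_rot: [2.068, 2.268, -0.027]
ft_force: [2.4, -4.0, -4.6]
width: 11.6
```

Request:
drive_tool(
  plan=[
    {"slide":[-0.003,0,0],"yaw":0},
  ],
)

```text
time: 55.52
ee_pos: [516.1, -0.1, 53.4]
tcp_rot: [2.067, 2.268, -0.027]
ft_force: [0.9, -0.0, -3.5]
width: 11.8
```

Request:
drive_tool(
  plan=[
    {"slide":[-0.003,0,0],"yaw":0},
  ],
)

```text
time: 55.65
ee_pos: [513.4, -0.3, 53.3]
tcp_rot: [2.067, 2.267, -0.027]
ft_force: [2.0, -4.0, -3.6]
width: 11.7
```

```bash
python3 - <<'E'
from h import *
tl();arc();shot('wrist','zt.png',2,(180,100,460,340))
E
```

```text
t 55.65 tcp [ 5.134e+02 -3.000e-01  5.330e+01] jawyaw 5.4 f [ 2.  -4.  -3.6] w 11.7 q6 0.02
 tilt rad/tan 0.0428 -0.0624 tool x/y -0.9971 along jaw 0.0367 along toolx -0.0659 q [ 0.0143  0.5205  1.9972 -0.1143  0.585   0.0158] dq [-0.002 -0.024  0.054 -0.008 -0.032  0.008]
R 188.1 ang -85.2 open -0.0
```

View pics/zt.png

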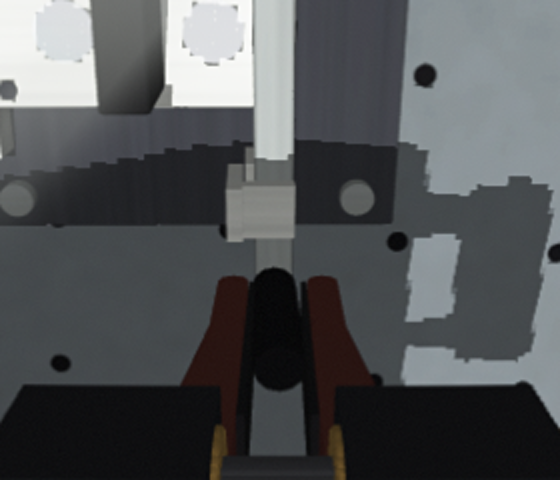

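The bar is inside the catch. I'll press until it stops.

Request:
drive_tool(
  plan=[
    {"slide":[-0.003,0,0],"yaw":0},
  ],
)

```text
time: 55.82
ee_pos: [511.7, -0.6, 53.6]
tcp_rot: [2.064, 2.266, -0.024]
ft_force: [10.3, -5.0, -13.0]
width: 11.6
```

Request:
drive_tool(
  plan=[
    {"slide":[-0.003,0,0],"yaw":0},
  ],
)

```text
time: 55.95
ee_pos: [511.7, -0.6, 53.7]
tcp_rot: [2.061, 2.263, -0.017]
ft_force: [13.7, -3.7, -19.1]
width: 11.7
```

```bash
python3 - <<'E'
from h import *
tl();arc()
E
```

```text
t 55.95 tcp [511.7  -0.6  53.7] jawyaw 5.5 f [ 13.7  -3.7 -19.1] w 11.7 q6 0.02
 tilt rad/tan 0.0519 -0.0625 tool x/y -0.9967 along jaw 0.0456 along toolx -0.067 q [ 0.0139  0.5157  2.007  -0.1174  0.5709  0.0175] dq [-0.002 -0.015  0.033 -0.011 -0.061  0.007]
R 188.2 ang -85.8 open -0.6
```

Hard stop reached, 13.7 N with no motion, so the bar is home. Releasing and retreating.

Request:
drive_tool(
  plan=[
    {"slide":[0,0,0],"yaw":0},
    {"slide":[0,0,0],"yaw":0},
    {"slide":[0,0,0],"yaw":0},
    {"slide":[0,0,0],"yaw":0},
    {"slide":[0,-0.002,0.03],"yaw":0},
    {"slide":[0,0,0.05],"yaw":0},
    {"slide":[0,0,0.06],"yaw":0},
    {"slide":[-0.02,0.02,0.05],"yaw":0},
  ],
  grip=0.05,
)

```text
time: 56.95
ee_pos: [488.8, 18.0, 245.7]
tcp_rot: [2.065, 2.268, -0.024]
ft_force: [-0.8, 1.2, -0.5]
width: 50.2
```

```bash
python3 - <<'E'
from h import *
tl();shot('wrist','zu.png')
E
```

```text
t 56.95 tcp [488.8  18.  245.7] jawyaw 5.4 f [-0.8  1.2 -0.5] w 50.2 q6 -0.0
 tilt rad/tan 0.0419 -0.0634 tool x/y -0.9971 along jaw 0.0381 along toolx -0.0655 q [ 5.3100e-02  1.7440e-01  1.9279e+00 -7.6300e-02  9.9970e-01 -7.0000e-04] dq [ 0.361 -0.8   -0.027  0.04   0.888  0.275]
```

View pics/zu.png

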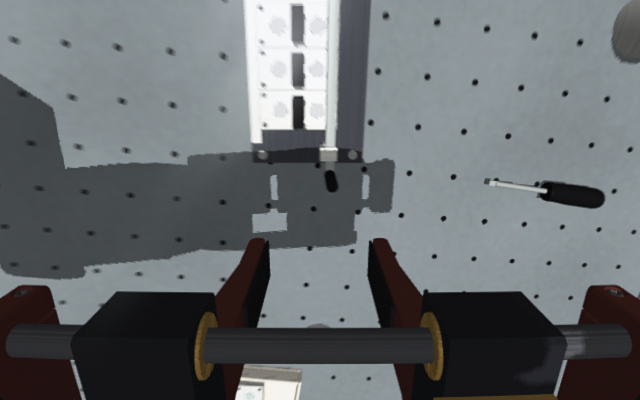

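Bar closed at (330,155). Moving back for a full view of the fixture and a check of the bystanders.

Request:
drive_tool(
  plan=[
    {"slide":[-0.01,0.03,0],"yaw":0},
    {"slide":[-0.01,0.04,0],"yaw":0},
    {"slide":[0,0.04,0],"yaw":0},
    {"slide":[0,0.03,0],"yaw":0},
    {"slide":[0,0,0],"yaw":0},
  ],
)

```text
time: 57.62
ee_pos: [467.6, 164.2, 253.8]
tcp_rot: [2.059, 2.263, -0.009]
ft_force: [-0.8, -0.3, -0.3]
width: 49.7
```

```bash
python3 - <<'E'
from h import *
tl();shot('wrist','zv.png',4,(230,60,420,210)); shot('side','zv_s.png');st=r.state()
vision.grab_frame('side')
for l,z in dict(vial_mid=35,dish_mid=7,driver=8,post_center=6).items(): print(l,[(p,u,back('side',u,z)[0].round(1)) for p,u in spot('side',l)[:1]])
E
```

```text
t 57.62 tcp [467.6 164.2 253.8] jawyaw 5.5 f [-0.8 -0.3 -0.3] w 49.7 q6 0.31
 tilt rad/tan 0.0338 -0.0747 tool x/y -0.9966 along jaw 0.0506 along toolx -0.0642 q [ 0.3608  0.1786  1.9017 -0.0881  1.0309  0.3105] dq [-0.017 -0.007  0.016 -0.012  0.004 -0.012]
vial_mid [(0.79, array([296.1, 145.8]), array([668.1, 387. ,  35. ]))]
dish_mid [(0.98, array([344.2, 297.7]), array([ 526. , -250.7,    7. ]))]
driver [(0.7, array([389.2, 211.9]), array([769.5, -27.9,   8. ]))]
post_center [(0.69, array([423.6, 256.4]), array([ 749.3, -209.8,    6. ]))]
```

View pics/zv.png

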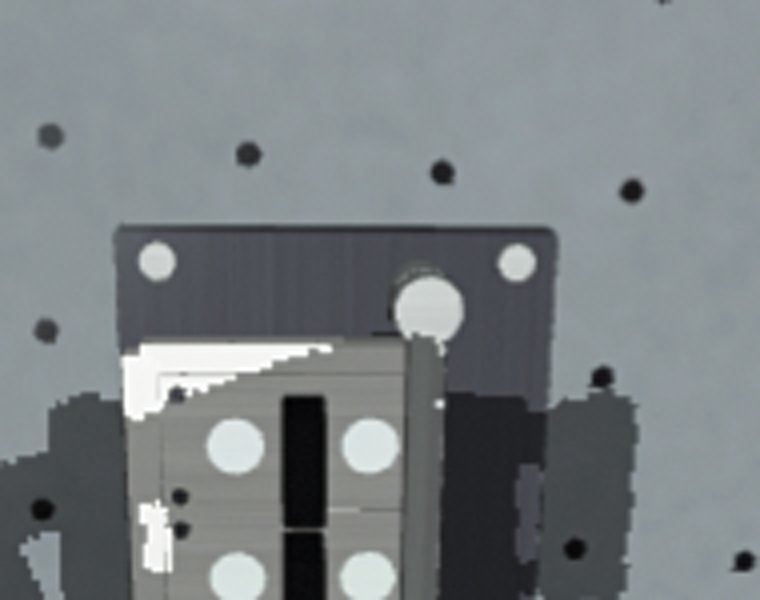

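View pics/zv_s.png

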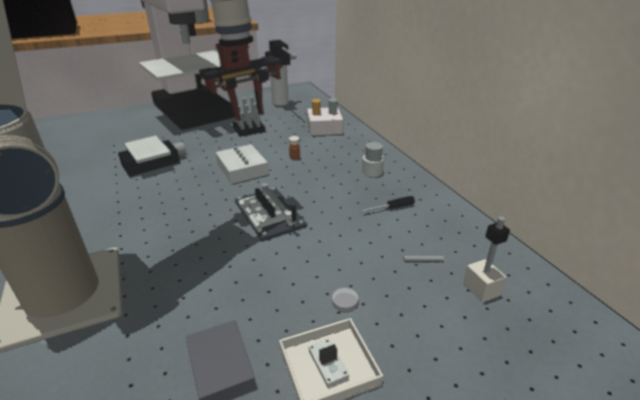

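```bash
python3 - <<'E'
from h import *
shot('wrist','zw.png',4,(230,140,420,290))
E
```

```text
(no output)
```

View pics/zw.png

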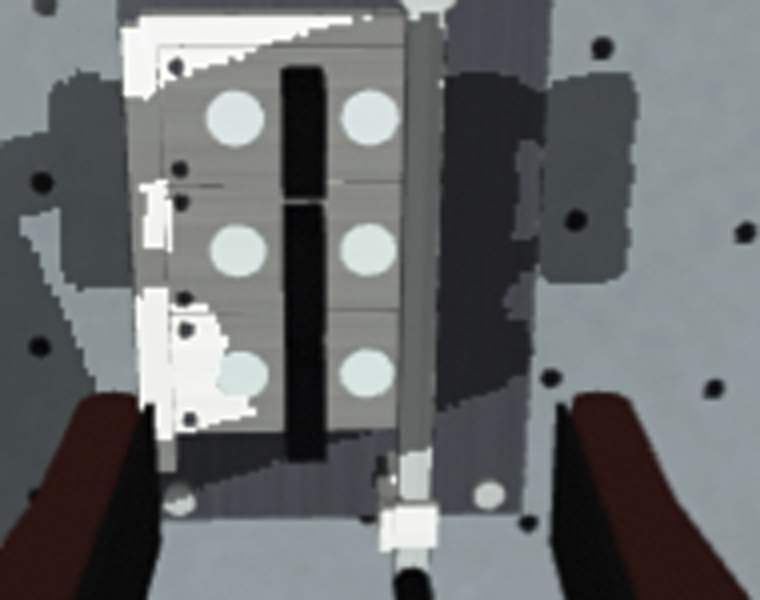

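The picture shows three carriers tight and square in the corner, with hairline seams at rows 185 and 310. The bar sits parallel over their outer ends and inside the catch at (410,525). Handing in.

```bash
python3 - <<'E'
from h import *
print(r.finish_job()); pr()
E
```

```text
the job is handed in; nothing more can be done
None
the job is handed in; nothing more can be done
```

The job is done and handed in at about 58 s of robot time. I swung the bar open and laid the spent carrier flat in the white tray. I then loaded the three fresh carriers in one row, pushed them home, and closed the bar into its catch.

**Last checks**
- **Carriers:** each stopped dead against the long fence, with contact forces up to 6–9 N. The side push met about 30 N, so the row is tight. The last picture shows the row square with only hairline seams.
- **Bar:** it reached a hard stop in the catch at about 14 N. Its measured angle was 0.6° past the computed closed angle, which is within calibration error.
- **Bystanders:** the dish, driver and post read within about 4 mm of the start. The vial read about 24 mm off in the last side view (an estimate from a distant camera), but it sits in the same place in the pictures and the arm never went near it.

**What went off plan**
- **Bar:** the pin slipped out of the grip at the end of the opening swing, leaving the bar about 82° open. That was clear enough to work.
- **Knocked carrier:** one fresh carrier had moved about 57 mm while the arm was elsewhere. I found it again with the wrist camera before picking it up.
- **Tool tilt:** the tool built up to about 10° of tilt, so I pressed it lightly (about 10 N) against the outside of the fixture to straighten it.

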